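Check the soldered joint and clear the soldering board under the fume hood

ROBOT

A 7-joint arm with a two-finger parallel gripper is mounted at the origin on the work surface. World frame = base frame: x ahead of the robot, y to its left, z up, the work surface at z = 0. Lengths are in m, angles in rad, forces in N, time in s.
With the tool pointing down it reaches from about 0.35 to 0.9 m from the base axis. Payload 8.1 kg.
Tool frame: the origin (TCP) lies at the very end of the fingers, on their centre line; the grasp point (between the pads) lies 19 mm behind it (grip_point_offset is the distance from the TCP to the grasp point, in m); z points along the fingers, x is the direction in which the jaws open and shut, and the axes are right-handed (so a half turn about z gives the same grasp; the last joint's range is limited). The gripper opens to 92 mm and grips with 3 to 60 N. Pads are 19 mm wide; open, the fingers measure 130 mm over their backs; the gripper's body (75 mm by 190 mm) begins 47 mm behind the grasp point.
Start: joints at [1.128, 0.434, 0.025, 1.573, -0.012, 1.134, -0.075], TCP at [0.208, -0.589, 0.227] pointing down, gripper open.
Joint ranges: [-2.62, 2.62], [-0.44, 2.09], [-1.27, 1.32], [0.08, 2.57], [-1.32, 4.46], [0.12, 2], [-2.74, 2.74]. Speed limits (rad/s): [2.22, 2.22, 3.01, 3.01, 3.14, 3.14, 3.14].

INTERFACE

Orientations are given as a rotation vector (axis times angle).
In Python, from cell import observe, get_image, camera_model, sign_off, grip_point_offset gives the robot as it stands.
- The arm moves only by the tool play_rows, never from a script. Its argument "rows" is a list of rows, each a list of 7 numbers: the shift along the tool's x, y, z as a fraction of full scale, then the turn, a rotation vector about the tool's x, y, z as a fraction of full scale, then the closure, from -1 (fully open) to 1 (shut). A call has 1 to 5 rows; each row shifts and turns the pose as measured when the row begins, along the tool's axes as they then stand; what a row does not reach is not made up. Full scale, the value 1, is 0.15 m for a shift and 0.5 rad for a turn. A row lasts 1/10 s, in which the tool goes at most 50 mm and 8.59 degrees, less where a joint would pass 70% of its speed; a pose out of reach is approached as far as the arm can. A call with a number of a shift or a turn outside -1 to 1 is refused whole. A call with a gripper value outside its range is refused whole. The fingers move at their own pace and stop on an object; "force" is the grip in N (left out, the last holds). Time passes only in rows, so rows that do not move let the fingers close. It gives the time, the measured TCP pose, the force and the opening at its end, in the units of the state.
- observe(): the state, without advancing time (a new reading comes with each control period).
- get_image(name): name is "scene" or "top"; returns the picture (384x512x3 uint8, blue, green, red); there is no depth.
- camera_model(name): a dict with "K" (3x3 intrinsics, pixels), "R" (3x3) and "t" (3): a world point X has camera coordinates R X + t. Camera axes: x right, y down, z forward; pixel columns grow to the right and rows downward; lengths in m; the calibration is good to about 2 mm. A picture is of the moment at which its call begins. camera_model takes no time and is no camera call.
- sign_off(): hands the job in, once; it reports no verdict.
The state is a dict: "clock": time; "joints": joint angles; "dq": joint speeds; "joint_efforts": joint torques, N m; "position": TCP position; "ee_rot": TCP orientation; "force": force on the tool from outside, world axes, zero at the start; "ft_torque": the same for the moment, N m; "width": opening from 0.0 (shut) to 1.0 (fully open).
Only numpy, scipy, OpenCV 4.12 (cv2) and the standard library are available. Lean on these libraries where they do the work, as an engineer would, in place of code of your own. Each camera call takes 0.05 s, during which the arm holds its last target.

TASK

Swing the fume hood aside until it is clear of the soldering board; then, before taking any fitting off the board, take the infrared thermometer, aim it at the solder ring just under the tee of the standing pipe from roughly 10 cm away, hold it steady for two seconds without touching the pipe, and lay it back in its rest. Put every loose copper elbow and end cap from the board into the steel tray (there may be three to five), and only when thermometer and fittings are put away swing the hood back over the middle of the board. Leave the other things on the bench where they are.

Things in the scene. Friction and masses are not known exactly. Their poses are not given: they have to be found in the camera images.
- fume_arm (a joint): fume arm's angle (rad) about its upright post: 0 = pointing from the post roughly towards the robot (-x), growing as the hood swings to the robot's left (+y, clockwise from above). Range -0.6 to 1.2. Stiff (0.25 N m), stays where it is left. Over the board it reads about -0.4 to 0; the hood is wholly off the board from about 0.8
- hood_knob (a point): top centre of the upright round black knob (24 mm thick, 53 mm tall) on the middle of the hood; top 285 mm above the table. Take the arm by it. The hood is a grey funnel, 112 mm wide at its mouth, mouth 155 mm above the table; the arm is a 36 mm tube, its top 231 mm above the table; the knob swings at 260 mm radius about fume_pivot
- fume_pivot (a point): point on the hinge axis (vertical) of the fume arm, in the middle of its tube, 213 mm above the table; the post beneath is 36 mm thick, the hub on top 48 mm wide and its top is 233 mm above the table
- board_middle (a point): middle of the top face of the pale soldering board, 250 (own x) x 340 (own y) x 8 mm, fixed to the table
- work: the soldered workpiece, fixed on the board: upright 22 mm copper pipe on a round brass foot (52 mm wide), with a copper tee whose stub points to its own +y for 30 mm at 101 mm height; 120 mm tall. Origin: centre of the underside
- joint_bead (a point): the soldered joint to be measured: centre (on the pipe's axis) of the silvery ring of solder, 28 mm wide and 6 mm high, just under the tee, 81 mm above the board
- thermometer: loose infrared thermometer, a grey bar 150 x 26 x 24 mm (x, y, z) with a steel lens barrel (18 mm thick, 10 mm long) at its +x end, lying level in its rest. Origin: centre of the bar's underside. 75-155 g; grip it across the 26 mm width at the middle
- thermo_nose (a point): front of the lens, 85 mm ahead (+x) of the thermometer's origin and 12 mm above its underside; it looks along the thermometer's own +x. It reads the solder joint when the joint lies on this line of sight, within 16 mm up, down or sideways, with 35 to 165 mm between lens and joint centre
- rest_bed (a point): the thermometer's black rest, fixed: middle of the bed that carries the bar's underside, 14 mm above the table. Two saddles, 10 mm thick, 47 mm ahead and behind (own x), cheeks 36 mm apart (own y) rising 14 mm above the bed; between the saddles 84 mm room for fingers above a base plate 6 mm thick and 60 mm wide
- tray_in (a point): centre of the inner floor (4 mm above the table) of the steel parts tray, open on top, fixed: inside 232 (own x) x 162 (own y) mm, walls 4 mm thick, rim 40 mm above the table
- elbow1: loose copper 90 degree elbow lying flat on the board: two round legs of 25 mm diameter, each 38 mm long from the corner, along its own +x and +y. Origin: underside, below the corner (legs' axes 12.5 mm higher). 40-85 g. May be absent
- elbow2: loose copper 90 degree elbow lying flat on the board: two round legs of 25 mm diameter, each 38 mm long from the corner, along its own +x and +y. Origin: underside, below the corner (legs' axes 12.5 mm higher). 40-85 g. May be absent
- elbow3: loose copper 90 degree elbow lying flat on the board: two round legs of 25 mm diameter, each 38 mm long from the corner, along its own +x and +y. Origin: underside, below the corner (legs' axes 12.5 mm higher). 40-85 g. May be absent
- cap1: loose copper end cap standing upright, 31 mm diameter, 26 mm tall, rounded top. Origin: centre of the underside. 35-70 g. May be absent
- cap2: loose copper end cap standing upright, 31 mm diameter, 26 mm tall, rounded top. Origin: centre of the underside. 35-70 g. May be absent
- flux_tin: bystander: low round tin with a paper label, 58 mm wide, 45 mm tall; origin centre of underside
- solder_spool: bystander: metal spool 60 mm wide, 40 mm tall; origin centre of underside
- leak_bottle: bystander: bottle 54 mm wide, 130 mm tall; origin centre of underside
- wire_brush: bystander: brush lying on the table; origin on its underside
- wrench: bystander: wrench lying on the table; origin on its underside
- mug: bystander: white mug, 80 mm wide, 90 mm tall; origin centre of underside
Things that resemble listed ones, but are neither listed nor needed, are in the scene too. What is shaped like the elbow3 but green or turquoise is not meant.

How it is judged:
On the way, in this order (a step that is already met when the one before it is completed fails the run):
1. the fume hood is swung clear of the board (hood centre more than 200 mm from the middle of the board) (horizontal distance between hood_knob and board_middle above 0.2 m), for 0.2 s.
2. with the hood clear and all fittings still on the board, the thermometer looks at the solder joint from 35 to 165 mm, within 16 mm, steadily (under 30 mm/s) for 1.5 s (x of joint_bead in the frame of thermo_nose between 0.035 and 0.165 m and y of joint_bead in the frame of thermo_nose between -0.016 and 0.016 m and z of joint_bead in the frame of thermo_nose between -0.016 and 0.016 m and horizontal distance between hood_knob and board_middle above 0.2 m and linear speed of thermometer below 0.03 m/s and horizontal distance between each of elbow1, elbow2, elbow3, cap1, cap2 and board_middle below 0.24 m), for 1.5 s.
3. with the hood still clear, the thermometer lies in its rest and all fittings present are in the tray (x of elbow1 in the frame of tray_in between -0.117 and 0.117 m and y of elbow1 in the frame of tray_in between -0.082 and 0.082 m and z of elbow1 in the frame of tray_in between -0.006 and 0.034 m and x of elbow2 in the frame of tray_in between -0.117 and 0.117 m and y of elbow2 in the frame of tray_in between -0.082 and 0.082 m and z of elbow2 in the frame of tray_in between -0.006 and 0.034 m and x of elbow3 in the frame of tray_in between -0.117 and 0.117 m and y of elbow3 in the frame of tray_in between -0.082 and 0.082 m and z of elbow3 in the frame of tray_in between -0.006 and 0.034 m and x of cap1 in the frame of tray_in between -0.117 and 0.117 m and y of cap1 in the frame of tray_in between -0.082 and 0.082 m and z of cap1 in the frame of tray_in between -0.006 and 0.034 m and x of cap2 in the frame of tray_in between -0.117 and 0.117 m and y of cap2 in the frame of tray_in between -0.082 and 0.082 m and z of cap2 in the frame of tray_in between -0.006 and 0.034 m and x of thermometer in the frame of rest_bed between -0.025 and 0.025 m and y of thermometer in the frame of rest_bed between -0.012 and 0.012 m and z of thermometer in the frame of rest_bed between -0.005 and 0.006 m and angle between thermometer's own z axis and vertical below 0.12 rad and horizontal distance between hood_knob and board_middle above 0.2 m), for 0.2 s.
At the end, for the whole second after the job is handed in: All elbows and caps present lie in the tray (below its rim), the thermometer lies in its rest (within 25 mm along, 12 mm across, bar on the bed, either way round), the hood's centre is within 60 mm of above the board's middle, and all are at rest (x of elbow1 in the frame of tray_in between -0.117 and 0.117 m and y of elbow1 in the frame of tray_in between -0.082 and 0.082 m and z of elbow1 in the frame of tray_in between -0.006 and 0.034 m and x of elbow2 in the frame of tray_in between -0.117 and 0.117 m and y of elbow2 in the frame of tray_in between -0.082 and 0.082 m and z of elbow2 in the frame of tray_in between -0.006 and 0.034 m and x of elbow3 in the frame of tray_in between -0.117 and 0.117 m and y of elbow3 in the frame of tray_in between -0.082 and 0.082 m and z of elbow3 in the frame of tray_in between -0.006 and 0.034 m and x of cap1 in the frame of tray_in between -0.117 and 0.117 m and y of cap1 in the frame of tray_in between -0.082 and 0.082 m and z of cap1 in the frame of tray_in between -0.006 and 0.034 m and x of cap2 in the frame of tray_in between -0.117 and 0.117 m and y of cap2 in the frame of tray_in between -0.082 and 0.082 m and z of cap2 in the frame of tray_in between -0.006 and 0.034 m and x of thermometer in the frame of rest_bed between -0.025 and 0.025 m and y of thermometer in the frame of rest_bed between -0.012 and 0.012 m and z of thermometer in the frame of rest_bed between -0.005 and 0.006 m and angle between thermometer's own z axis and vertical below 0.12 rad and horizontal distance between hood_knob and board_middle below 0.06 m and linear speed of each of elbow1, elbow2, elbow3, cap1, cap2, thermometer below 0.02 m/s and velocity of joint fume_arm between -0.05 and 0.05 rad/s); the robot touches nothing.
It fails at once if a bystander (tin, spool, bottle, brush, wrench or mug) is moved more than 50 mm (distance of any of flux_tin, solder_spool, leak_bottle, wire_brush, wrench, mug from where it was at the start of the episode above 0.05 m).
It fails at once if the soldered workpiece is touched by robot or thermometer (over 3 N) (contact force between any of the arm, the fingers, thermometer and work above 3 N).
Of elbow1, elbow2, elbow3, cap1, cap2 only 3 to 5 are there at a start; the rules pass over those that are not, and their reading is None.
At some moment in a run one of elbow1, elbow2, elbow3, cap1, cap2 may be knocked a few centimetres aside while the robot is not near it.
It also fails if it takes over 210 s, if anything falls off the work surface, if the arm or the gripper's body presses on something with over 40 N, if the wrist force passes 120 N, or if a joint passes its speed limit or range.

## Working session

There is one attempt and no reset: what is moved stays moved. The work goes in short steps, Python scripts to look and compute and a tool call to move; the robot and the scene stay as the last step left them, time stands still between calls to the robot, and variables do not carry over. Pictures are saved under pics/ and viewed, and the job is handed in when it is done.

Besides the shell and the picture viewer there is one more tool, called as a command line: name --pt "numbers of a row" for each row, then --argument value for the rest. play_rows: Moves the arm, as the interface text tells. Its arguments: {"type":"object","properties":{"rows":{"type":"array","items":{"type":"array","items":{"type":"number"}}},"force":{"type":"number"}},"required":["rows"]}

```bash
ls; mkdir -p pics; python3 - <<'E'
from cell import *
import cv2
print(observe()); print(grip_point_offset)
for n in("scene","top"):
    cv2.imwrite(f"pics/{n}0.png",get_image(n)); print(n,camera_model(n))
E
```

```text
pics
{'clock': 0.0, 'joints': array([ 1.12840681,  0.43520461,  0.02497603,  1.574108  , -0.01162367,
        1.13400755, -0.0750916 ]), 'dq': array([ 0.00052983,  0.00131234, -0.00146797, -0.00150865,  0.00056219,
        0.00051293,  0.00013422]), 'joint_efforts': array([-3.73687344e-04, -6.67853165e+01,  9.84773263e-01, -3.14456999e+01,
       -6.05644402e-02,  4.29920037e-02,  1.64664098e-04]), 'position': array([ 0.20808233, -0.5887907 ,  0.2259522 ]), 'ee_rot': array([-2.56432703e+00,  1.81348713e+00,  2.13418087e-03]), 'force': array([ 0.06457815, -0.36849818,  0.86514738]), 'ft_torque': array([-0.04129104,  0.02601561, -0.01835994]), 'width': 0.9959513442432288}
0.0188
scene {'K': array([[371.40139098,   0.        , 253.42149754],
       [  0.        , 371.40139098, 189.28254105],
       [  0.        ,   0.        ,   1.        ]]), 'R': array([[ 0.66294836,  0.74857541, -0.01159014],
       [ 0.62684831, -0.56347663, -0.53810342],
       [-0.40934176,  0.34946952, -0.84279914]]), 't': array([-0.32636792, -0.23790823,  1.47524667])}
top {'K': array([[475.03314594,   0.        , 258.02228229],
       [  0.        , 475.03314594, 183.74464039],
       [  0.        ,   0.        ,   1.        ]]), 'R': array([[ 0.02725815, -0.99961851, -0.00445222],
       [-0.9865132 , -0.02618115, -0.16157429],
       [ 0.16139609,  0.00879639, -0.98685051]]), 't': array([-0.02891188,  0.52543911,  1.46373073])}
```

View pics/scene0.png

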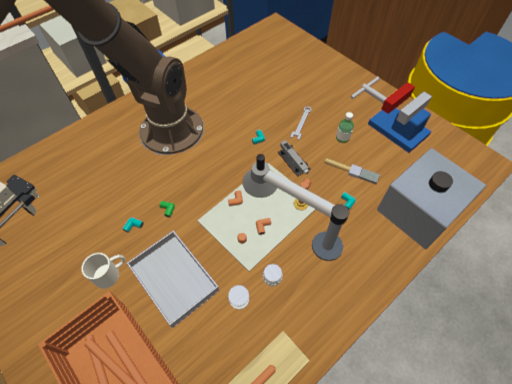

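View pics/top0.png

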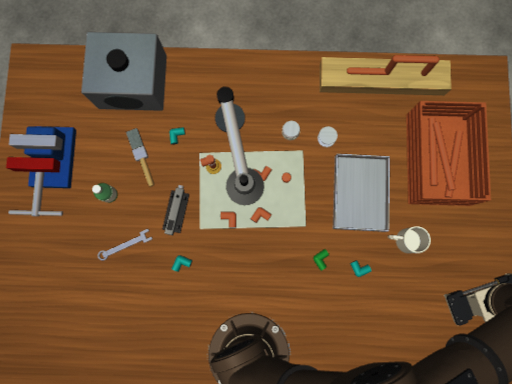

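The top view shows the board around (252,190), hood knob (243,180), post (229,110), thermometer (176,210), tray (362,192), workpiece (212,165), elbows near (229,218) and (261,214), and a cap (287,177). I'll enlarge it next.

```bash
cat > h.py <<'E'
import numpy as np, cv2
from cell import *
from scipy.spatial.transform import Rotation as Rn
C={n:camera_model(n) for n in("scene","top")}
def plane(n,u,v,z):
    c=C[n];R=np.array(c["R"]);t=np.array(c["t"]);o=-R.T@t
    d=R.T@np.linalg.inv(c["K"])@np.array([u,v,1.]);return (o+d*(z-o[2])/d[2]).round(4)
def proj(n,X):
    c=C[n];p=c["K"]@(np.array(c["R"])@np.array(X)+c["t"]);return (p[:2]/p[2]).round(1)
def tri(a,b):  # a px in scene, b px in top
    P=[np.array(C[n]["K"])@np.c_[C[n]["R"],C[n]["t"]] for n in("scene","top")]
    X=cv2.triangulatePoints(P[0],P[1],np.array(a,float).reshape(2,1),np.array(b,float).reshape(2,1))[:,0];return (X[:3]/X[3]).round(4)
def crop(img,x0,y0,x1,y1,s,name):
    cv2.imwrite(f"pics/{name}.png",cv2.resize(img[y0:y1,x0:x1],None,fx=s,fy=s,interpolation=cv2.INTER_CUBIC))
E
python3 - <<'E'
from h import *
t=cv2.imread("pics/top0.png");s=cv2.imread("pics/scene0.png")
crop(t,150,80,310,240,5 and 3.7,"tc0");crop(s,190,110,350,270,3.7,"sc0")
E
```

```text
(no output)
```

View pics/tc0.png

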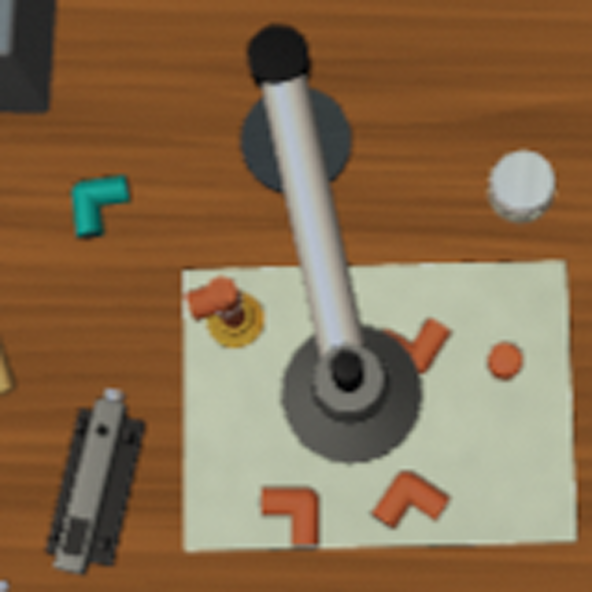

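View pics/sc0.png

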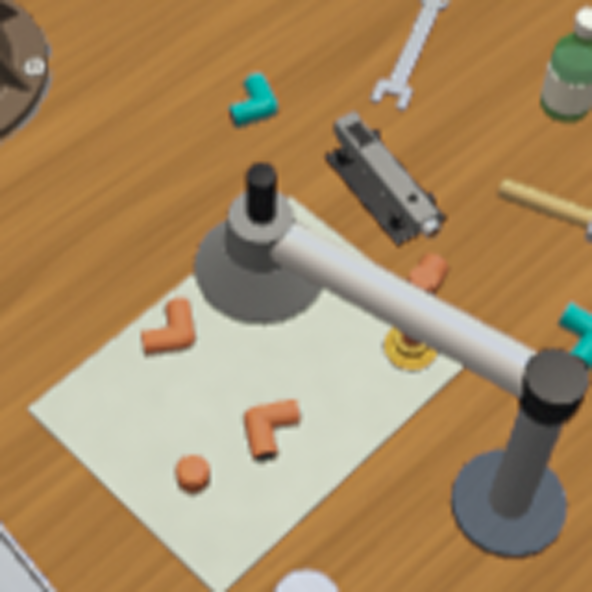

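```bash
python3 - <<'E'
from h import *
T=lambda x,y:(150+x/3.7,80+y/3.7); S=lambda x,y:(190+x/3.7,110+y/3.7)
k=tri(S(262,172),T(346,365));print("knob",k,plane("top",*T(346,365),.285),plane("scene",*S(262,172),.285))
print("pivot top",tri(S(553,375),T(279,50)),plane("top",*T(279,50),.233),plane("scene",*S(553,375),.233))
cs=[plane("top",*T(*p),.008) for p in((183,270),(565,262),(576,540),(185,550))];print("board",cs,np.mean(cs,0))
print("workfoot",plane("top",*T(235,320),.012),plane("scene",*S(411,348),.012))
print("therm nose",tri(S(431,226),T(113,396)),"tail",tri(S(350,120),T(70,568)))
print("nose",plane("top",*T(113,396),.026),plane("top",*T(75,565),.038))
E
```

```text
knob [0.4997 0.023  0.2855] [0.4991 0.022  0.285 ] [0.5003 0.025  0.285 ]
pivot top [0.7518 0.0831 0.2367] [0.7534 0.0837 0.233 ] [0.7506 0.0847 0.233 ]
board [array([0.6289, 0.1805, 0.008 ]), array([ 0.645, -0.158,  0.008]), array([ 0.3991, -0.1705,  0.008 ]), array([0.3813, 0.167 , 0.008 ])] [0.513575 0.00475  0.008   ]
workfoot [0.5841 0.132  0.012 ] [0.5892 0.1321 0.012 ]
therm nose [0.5117 0.2337 0.0291] tail [0.3638 0.2638 0.0301]
nose [0.5115 0.2334 0.026 ] [0.3642 0.2557 0.038 ]
```

```bash
cat >> h.py <<'E'
def state():
    o=observe();R=Rn.from_rotvec(o["ee_rot"]).as_matrix();return o,np.array(o["position"]),R
def yawR(y): return Rn.from_euler("z",y).as_matrix()@np.diag([1.,-1,-1])
def plan(pts,g,yaw=None,p=None,R=None,step=.04):
    """pts: list of xyz TCP waypoints (world); yaw desired jaw angle (mod pi) reached over the first leg. prints rows"""
    o,p0,R0=state(); p=p0 if p is None else np.array(p); R=R0 if R is None else R
    print("at",p.round(4),"yaw",round(np.arctan2(R[1,0],R[0,0]),3),"tilt",round(np.arccos(-R[2,2]),4),"w",round(o["width"],3),"t",o["clock"],"F",np.round(o["force"],1),"j7",round(o["joints"][6],2),"j1",round(o["joints"][0],2))
    out=[]
    cur=np.arctan2(R[1,0],R[0,0])
    if yaw is None: Rt=yawR(cur)
    else:
        d=(yaw-cur+np.pi/2)%np.pi-np.pi/2; Rt=yawR(cur+d)
    for q in pts:
        q=np.array(q,float);rv=Rn.from_matrix(R.T@Rt).as_rotvec()
        n=int(max(1,np.ceil(np.linalg.norm(q-p)/step),np.ceil(np.linalg.norm(rv)/.14)))
        a=p.copy()
        for i in range(n):
            w=a+(q-a)*(i+1)/n; s=R.T@(w-p)/.15
            r=rv/n/.5; row=list(np.r_[s,r].round(3)+0.)+[g]
            out.append(row); R=R@Rn.from_rotvec(np.array(row[3:6])*.5).as_matrix(); p=w
    for i in range(0,len(out),5): print("[" + ",".join("["+",".join(f"{x:g}" for x in r)+"]" for r in out[i:i+5])+"]")
E
python3 - <<'E'
from h import *
plan([(.3,-.35,.34),(.5,.0235,.34)],-1,yaw=1.57-.24)
E
```

```text
at [ 0.2081 -0.5888  0.226 ] yaw -1.231 tilt 0.0014 w 1.0 t 0.1 F [ 0.5 -0.5  0. ] j7 -0.08 j1 1.13
[[-0.162,-0.139,-0.095,0,0,0.145,-1],[-0.172,-0.126,-0.095,0,0,0.145,-1],[-0.181,-0.114,-0.095,0,0,0.145,-1],[-0.188,-0.1,-0.095,0,0,0.145,-1],[-0.195,-0.086,-0.095,0,0,0.145,-1]]
[[-0.201,-0.072,-0.095,0,0,0.145,-1],[-0.206,-0.057,-0.095,0,0,0.145,-1],[-0.209,-0.042,-0.095,0,0,0.145,-1],[-0.249,-0.064,0,0,0,0,-1],[-0.249,-0.064,0,0,0,0,-1]]
[[-0.249,-0.064,0,0,0,0,-1],[-0.249,-0.064,0,0,0,0,-1],[-0.249,-0.064,0,0,0,0,-1],[-0.249,-0.064,0,0,0,0,-1],[-0.249,-0.064,0,0,0,0,-1]]
[[-0.249,-0.064,0,0,0,0,-1],[-0.249,-0.064,0,0,0,0,-1],[-0.249,-0.064,0,0,0,0,-1],[-0.249,-0.064,0,0,0,0,-1]]
```

play_rows --pt "-0.16 -0.14 -0.1 0 0 0.145 -1" --pt "-0.17 -0.13 -0.1 0 0 0.145 -1" --pt "-0.18 -0.11 -0.1 0 0 0.145 -1" --pt "-0.19 -0.1 -0.1 0 0 0.145 -1" --pt "-0.2 -0.09 -0.1 0 0 0.145 -1"

```text
clock: 0.6
position: [0.2645, -0.4364, 0.2981]
ee_rot: [-2.173, 2.268, 0.017]
force: [0.3, -0.4, 0.7]
width: 1.001
```

play_rows --pt "-0.2 -0.07 -0.1 0 0 0.145 -1" --pt "-0.2 -0.06 -0.1 0 0 0.145 -1" --pt "-0.2 -0.04 -0.1 0 0 0.145 -1" --pt "-0.25 -0.06 0 0 0 0 -1" --pt "-0.25 -0.06 0 0 0 0 -1"

```text
clock: 1.1
position: [0.3393, -0.2765, 0.3469]
ee_rot: [1.896, -2.504, -0.015]
force: [0.7, 0.7, 0.3]
width: 1.001
```

```bash
python3 - <<'E'
from h import *
plan([(.5,.0235,.34)],-1,yaw=1.57-.24)
E
```

```text
at [ 0.3393 -0.2765  0.3469] yaw -1.846 tilt 0.0095 w 1.001 t 1.1 F [0.7 0.7 0.3] j7 -1.29 j1 0.65
[[-0.246,-0.054,0.006,0.002,0.001,-0.008,-1],[-0.246,-0.055,0.006,0.002,0.001,-0.008,-1],[-0.246,-0.056,0.006,0.002,0.001,-0.008,-1],[-0.245,-0.057,0.006,0.002,0.001,-0.008,-1],[-0.245,-0.058,0.006,0.002,0.001,-0.008,-1]]
[[-0.245,-0.059,0.006,0.002,0.001,-0.008,-1],[-0.245,-0.06,0.006,0.002,0.001,-0.008,-1],[-0.245,-0.061,0.005,0.002,0.001,-0.008,-1],[-0.244,-0.062,0.005,0.002,0.001,-0.008,-1]]
```

play_rows --pt "-0.25 -0.055 0.006 0.002 0.001 -0.008 -1" --pt "-0.25 -0.055 0.006 0.002 0.001 -0.008 -1" --pt "-0.25 -0.055 0.006 0.002 0.001 -0.008 -1" --pt "-0.25 -0.055 0.006 0.002 0.001 -0.008 -1" --pt "-0.25 -0.06 0.006 0.002 0.001 -0.008 -1"

```text
clock: 1.6
position: [0.4306, -0.0991, 0.3427]
ee_rot: [-1.921, 2.486, 0.005]
force: [0.5, 0.1, 0.4]
width: 1.0
```

play_rows --pt "-0.24 -0.06 0.006 0.002 0.001 -0.008 -1" --pt "-0.24 -0.06 0.006 0.002 0.001 -0.008 -1" --pt "-0.24 -0.06 0.006 0.002 0.001 -0.008 -1" --pt "-0.24 -0.06 0.006 0 0 0 -1"

```text
clock: 2.0
position: [0.5021, 0.0375, 0.3384]
ee_rot: [1.935, -2.474, -0.0]
force: [0.4, -0.6, 0.1]
width: 1.001
```

```bash
python3 - <<'E'
from h import *
plan([(.5,.0235,.33),(.5,.0235,.244)],-1,yaw=1.57-.24)
E
```

```text
at [0.5021 0.0375 0.3384] yaw -1.814 tilt 0.0004 w 1.001 t 2.0 F [ 0.4 -0.6  0.1] j7 -2.08 j1 0.17
[[0.094,-0.009,0.056,0.001,0,-0.005,-1],[0,0,0.191,0,0,0,-1],[0,0,0.191,0,0,0,-1],[0,0,0.191,0,0,0,-1]]
```

```bash
python3 - <<'E'
from h import *
plan([(.5,.0235,.34)],-1,yaw=-.3)
E
```

```text
at [0.5021 0.0375 0.3384] yaw -1.814 tilt 0.0004 w 1.001 t 2.0 F [ 0.4 -0.6  0.1] j7 -2.08 j1 0.17
[[0.009,-0.001,-0.001,0,0,-0.275,-1],[0.009,0,-0.001,0,0,-0.275,-1],[0.008,0.002,-0.001,0,0,-0.275,-1],[0.008,0.003,-0.001,0,0,-0.275,-1],[0.008,0.004,-0.001,0,0,-0.275,-1]]
[[0.007,0.005,-0.001,0,0,-0.275,-1],[0.006,0.006,-0.001,0,0,-0.275,-1],[0.006,0.007,-0.001,0,0,-0.275,-1],[0.005,0.007,-0.001,0,0,-0.275,-1],[0.004,0.008,-0.001,0,0,-0.275,-1]]
[[0.002,0.008,-0.001,0,0,-0.275,-1]]
```

play_rows --pt "0.01 0 0 0 0 -0.275 -1" --pt "0.01 0 0 0 0 -0.275 -1" --pt "0.01 0 0 0 0 -0.275 -1" --pt "0.01 0 0 0 0 -0.275 -1" --pt "0.01 0 0 0 0 -0.275 -1"

```text
clock: 2.5
position: [0.5026, 0.038, 0.3357]
ee_rot: [2.684, -1.633, -0.01]
force: [-0.1, 0.7, -0.1]
width: 1.003
```

play_rows --pt "0 0.01 0 0 0 -0.275 -1" --pt "0 0.01 0 0 0 -0.275 -1" --pt "0 0.01 0 0 0 -0.275 -1" --pt "0 0.01 0 0 0 -0.275 -1" --pt "0 0.01 0 0 0 -0.275 -1"

```text
clock: 3.0
position: [0.4958, 0.0323, 0.3337]
ee_rot: [-3.085, 0.588, 0.016]
force: [-0.2, 0.2, -0.2]
width: 0.999
```

```bash
python3 - <<'E'
from h import *
plan([(.5,.0235,.32),(.5,.0235,.244)],-1,yaw=-.3)
E
```

```text
at [0.4958 0.0323 0.3337] yaw -0.376 tilt 0.01 w 0.999 t 3.0 F [-0.2  0.2 -0.2] j7 -0.67 j1 0.34
[[0.048,0.044,0.091,0.001,0.02,-0.153,-1],[0,0,0.253,0,0,0,-1],[0,0,0.253,0,0,0,-1]]
```

play_rows --pt "0.05 0.04 0.08 0 0.02 -0.15 -1" --pt "0 0 0 0 0 0 -1"

```text
clock: 3.2
position: [0.5, 0.0234, 0.3209]
ee_rot: [3.106, -0.461, -0.002]
force: [0.6, 0.7, -0.9]
width: 1.002
```

```bash
python3 - <<'E'
from h import *
plan([(.5,.0235,.244)],-1,yaw=-.3)
E
```

```text
at [0.5    0.0234 0.3209] yaw -0.295 tilt 0.0015 w 1.002 t 3.2 F [ 0.6  0.7 -0.9] j7 -0.59 j1 0.36
[[0,-0.001,0.256,0.001,0.001,0.005,-1],[0,0,0.256,0.001,0.001,0.005,-1]]
```

play_rows --pt "0 0 0.25 0 0 0 -1" --pt "0 0 0.25 0 0 0 -1" --pt "0 0 0 0 0 0 -1"

```text
clock: 3.5
position: [0.5004, 0.024, 0.2457]
ee_rot: [3.105, -0.474, 0.001]
force: [-0.7, -0.9, 0.6]
width: 1.002
```

play_rows --pt "0 0 0 0 0 0 1" --pt "0 0 0 0 0 0 1" --pt "0 0 0 0 0 0 1" --pt "0 0 0 0 0 0 1" --pt "0 0 0 0 0 0 1" --force 15

```text
clock: 4.0
position: [0.5029, 0.0255, 0.2519]
ee_rot: [-3.103, 0.479, -0.01]
force: [-0.3, 0.4, 0.4]
width: 0.614
```

```bash
cat >> h.py <<'E'
PV=np.array([.752,.0835])
def swing(target,g=1,dth=.13,z=None):
    o,p,R=state(); v=p[:2]-PV; r=np.linalg.norm(v); th=np.arctan2(v[1],-v[0]); z=z or p[2]
    print("theta",th.round(3),"r",r.round(4)); n=int(np.ceil(abs(target-th)/dth))
    rr=np.linspace(r,.26,n+1)[1:]
    plan([(PV[0]-q*np.cos(a),PV[1]+q*np.sin(a),z) for a,q in zip(np.linspace(th,target,n+1)[1:],rr)],g)
E
python3 - <<'E'
from h import *
swing(1.1)
E
```

```text
theta -0.229 r 0.2558
at [0.5029 0.0255 0.2519] yaw -0.306 tilt 0.0067 w 0.614 t 4.0 F [-0.3  0.4  0.4] j7 -0.64 j1 0.34
[[-0.096,-0.182,0,-0.005,-0.012,0,1],[-0.074,-0.193,0,0,0,0,1],[-0.05,-0.2,0,0,0,0,1],[-0.026,-0.205,0,0,0,0,1],[-0.001,-0.207,0,0,0,0,1]]
[[0.024,-0.206,0,0,0,0,1],[0.049,-0.202,0,0,0,0,1],[0.073,-0.195,0,0,0,0,1],[0.096,-0.185,0,0,0,0,1],[0.118,-0.172,0,0,0,0,1]]
[[0.138,-0.157,0,0,0,0,1]]
```

play_rows --pt "-0.01 0 0.02 0 0 0 1" --pt "-0.01 0 0.02 0 0 0 1" --pt "0 0 0 0 0 0 1" --pt "0 0 0 0 0 0 1" --pt "0 0 0 0 0 0 1"

```text
clock: 4.5
position: [0.5001, 0.0266, 0.2461]
ee_rot: [-3.103, 0.479, -0.012]
force: [1.5, -0.0, 1.3]
width: 0.261
```

play_rows --pt "0 0 0 0 0 0 1" --pt "0 0 0 0 0 0 1" --pt "0 0 0 0 0 0 1"

```text
clock: 4.8
position: [0.5001, 0.0266, 0.2461]
ee_rot: [-3.103, 0.479, -0.012]
force: [1.0, -0.2, -0.1]
width: 0.256
```

```bash
python3 - <<'E'
from h import *
swing(1.1)
E
```

```text
theta -0.222 r 0.2582
at [0.5001 0.0266 0.2461] yaw -0.306 tilt 0.0076 w 0.256 t 4.8 F [ 1.  -0.2 -0.1] j7 -0.64 j1 0.34
[[-0.094,-0.184,0,-0.006,-0.014,0,1],[-0.072,-0.194,0,0,0,0,1],[-0.048,-0.201,0,0,0,0,1],[-0.023,-0.206,0,0,0,0,1],[0.002,-0.207,0,0,0,0,1]]
[[0.026,-0.206,0,0,0,0,1],[0.051,-0.201,0,0,0,0,1],[0.075,-0.194,0,0,0,0,1],[0.097,-0.184,0,0,0,0,1],[0.119,-0.171,0,0,0,0,1]]
[[0.139,-0.155,0,0,0,0,1]]
```

play_rows --pt "-0.09 -0.18 0 0 -0.01 0 1" --pt "-0.07 -0.19 0 0 0 0 1" --pt "-0.05 -0.2 0 0 0 0 1" --pt "-0.02 -0.2 0 0 0 0 1"

```text
clock: 5.2
position: [0.498, 0.1411, 0.2456]
ee_rot: [3.092, -0.498, -0.01]
force: [-7.9, -0.9, 8.1]
width: 0.256
```

```bash
python3 - <<'E'
from h import *
swing(1.1,z=.246)
E
```

```text
theta 0.223 r 0.2605
at [0.498  0.1411 0.2456] yaw -0.319 tilt 0.0112 w 0.256 t 5.2 F [-7.9 -0.9  8.1] j7 -0.91 j1 0.12
[[-0.007,-0.217,-0.005,0.02,0.009,0,1],[0.02,-0.216,0,0,0,0,1],[0.047,-0.212,0,0,0,0,1],[0.073,-0.204,0,0,0,0,1],[0.098,-0.194,0,0,0,0,1]]
[[0.122,-0.18,0,0,0,0,1],[0.143,-0.163,0,0,0,0,1]]
```

play_rows --pt "0 -0.21 0 0.02 0.01 0 1" --pt "0.025 -0.21 0 0 0 0 1" --pt "0.05 -0.21 0 0 0 0 1" --pt "0.07 -0.2 0 0 0 0 1"

```text
clock: 5.6
position: [0.5499, 0.2589, 0.2455]
ee_rot: [3.098, -0.492, -0.016]
force: [-0.0, -2.0, 6.5]
width: 0.236
```

```bash
python3 - <<'E'
from h import *
swing(1.1,z=.246)
E
```

```text
theta 0.715 r 0.2676
at [0.5499 0.2589 0.2455] yaw -0.315 tilt 0.0116 w 0.236 t 5.6 F [-0.  -2.   6.5] j7 -1.1 j1 -0.1
[[0.117,-0.196,-0.006,0.013,0.019,0,1],[0.14,-0.178,0,0,0,0,1],[0.16,-0.157,0,0,0,0,1]]
```

play_rows --pt "0.1 -0.15 0 0.01 0.02 0 1" --pt "0.12 -0.15 0 0 0 0 1" --pt "0.13 -0.14 0 0 0 0 1" --pt "0.06 -0.07 0 0 0 0 1"

```text
clock: 6.0
position: [0.6234, 0.3303, 0.2451]
ee_rot: [-3.098, 0.466, 0.024]
force: [-0.3, -0.7, -0.6]
width: 0.066
```

```bash
python3 - <<'E'
from h import *
swing(1.1,z=.246)
t=get_image("top");cv2.imwrite("pics/top1.png",t);cv2.imwrite("pics/scene1.png",get_image("scene"))
E
```

```text
theta 1.09 r 0.2783
at [0.6234 0.3303 0.2451] yaw -0.299 tilt 0.0173 w 0.066 t 6.0 F [-0.3 -0.7 -0.6] j7 -1.11 j1 -0.22
[[0.097,0.075,-0.008,-0.012,0.032,0,1]]
```

View pics/top1.png

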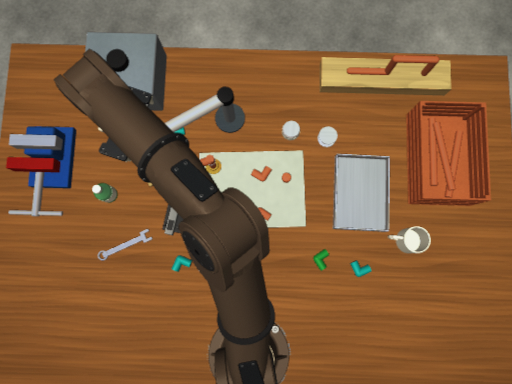

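View pics/scene1.png

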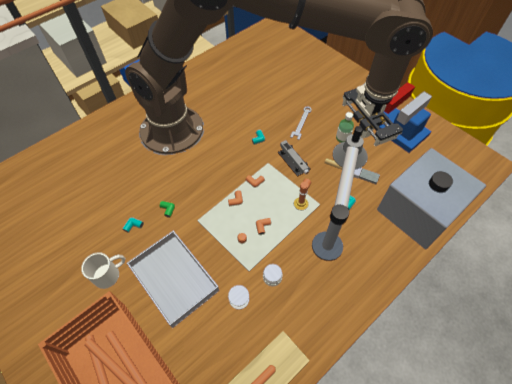

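```bash
python3 - <<'E'
from h import *
t=cv2.imread("pics/top0.png");s=cv2.imread("pics/scene0.png")
crop(t,150,175,205,245,9,"th_t");crop(s,270,130,320,185,10,"th_s")
plan([(.6,.33,.34),(.5,.3,.3)],-1)
E
```

```text
at [0.6237 0.3292 0.2445] yaw -0.3 tilt 0.0166 w 0.015 t 6.1 F [-3.3  8.7 -1.6] j7 -1.11 j1 -0.22
[[-0.054,0.013,-0.211,-0.004,0.01,0,-1],[-0.053,0.013,-0.212,-0.004,0.01,0,-1],[-0.052,0.013,-0.212,-0.004,0.01,0,-1],[-0.193,0.129,0.089,0,0,0,-1],[-0.193,0.129,0.089,0,0,0,-1]]
[[-0.193,0.129,0.089,0,0,0,-1]]
```

View pics/th_t.png

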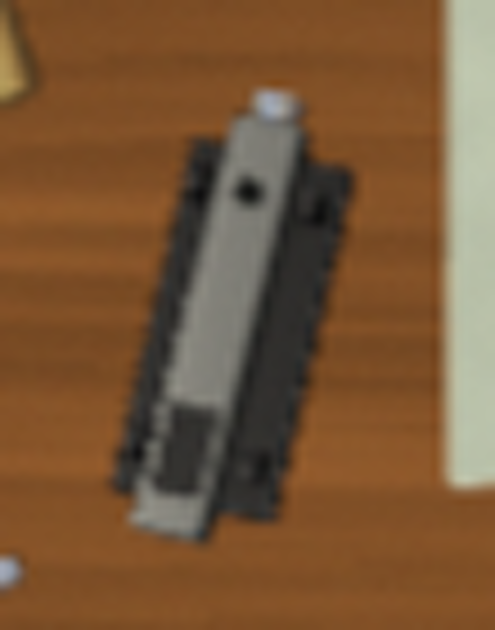

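View pics/th_s.png

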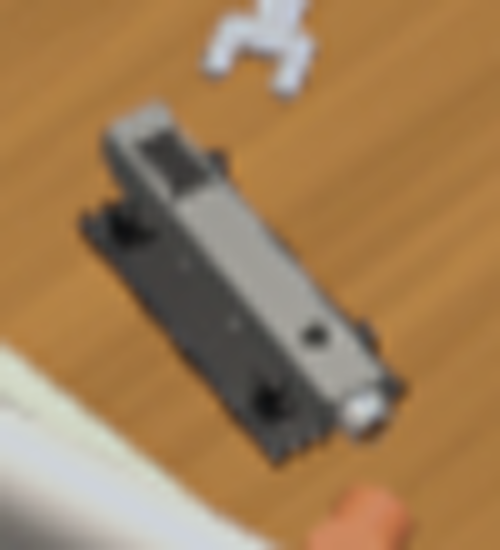

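```bash
python3 - <<'E'
from h import *
T=lambda x,y,z=.038:plane("top",150+(x+.5)/9-.5,175+(y+.5)/9-.5,z)
S=lambda x,y,z=.038:plane("scene",270+(x+.5)/10-.5,130+(y+.5)/10-.5,z)
print("T front",T(235,120),T(303,130),"rear",T(140,500),T(212,520), "nose",T(277,103,.026))
print("S front",S(318,400),S(375,358),"rear",S(108,140),S(165,105),"nose",S(363,412,.026))
print("rest T base corners z.006:",T(192,140,.028),T(352,170,.028),T(277,515,.028),T(115,490,.028))
print(-np.array(C["top"]["R"]).T@C["top"]["t"])
E
```

```text
T front [0.5065 0.2466 0.038 ] [0.5036 0.2224 0.038 ] rear [0.3719 0.2723 0.038 ] [0.3656 0.2469 0.038 ] nose [0.5148 0.2342 0.026 ]
S front [0.4994 0.2212 0.038 ] [0.5001 0.2494 0.038 ] rear [0.3639 0.2481 0.038 ] [0.366  0.2756 0.038 ] nose [0.5086 0.2363 0.026 ]
rest T base corners z.006: [0.5004 0.2634 0.028 ] [0.4912 0.2059 0.028 ] [0.3685 0.226  0.028 ] [0.3757 0.2833 0.028 ]
[ 0.28290028 -0.0280198   1.52925215]
```

play_rows --pt "0 0 -0.21 0 0.01 0 -1" --pt "0 0 -0.21 0 0.01 0 -1" --pt "0 0 -0.21 0 0.01 0 -1" --pt "-0.19 0.13 0 0 0 0 -1" --pt "-0.19 0.13 0 0 0 0 -1"

```text
clock: 6.6
position: [0.5592, 0.3044, 0.3388]
ee_rot: [-3.104, 0.477, 0.003]
force: [-0.2, -1.1, -0.2]
width: 0.396
```

```bash
python3 - <<'E'
from h import *
plan([(.44,.25,.32)],-.2,yaw=.6)
plan([(.432,.249,.2)],-.2,yaw=1.384,p=(.44,.25,.32),R=yawR(.6))
E
```

```text
at [0.5592 0.3044 0.3388] yaw -0.305 tilt 0.0024 w 0.396 t 6.6 F [-0.2 -1.1 -0.2] j7 -1.11 j1 -0.18
[[-0.093,0.084,0.018,-0.001,0,-0.259,-0.2],[-0.103,0.071,0.018,-0.001,0,-0.259,-0.2],[-0.111,0.057,0.018,-0.001,0,-0.259,-0.2],[-0.117,0.042,0.018,-0.001,0,-0.259,-0.2],[-0.122,0.027,0.018,-0.001,0,-0.259,-0.2]]
[[-0.124,0.011,0.018,-0.001,0,-0.259,-0.2],[-0.125,-0.005,0.018,-0.001,0,-0.259,-0.2]]
at [0.44 0.25 0.32] yaw 0.6 tilt 0.0 w 0.396 t 6.6 F [-0.2 -1.1 -0.2] j7 -1.11 j1 -0.18
[[-0.008,-0.004,0.133,0,0,-0.261,-0.2],[-0.007,-0.005,0.133,0,0,-0.261,-0.2],[-0.007,-0.006,0.133,0,0,-0.261,-0.2],[-0.006,-0.007,0.133,0,0,-0.261,-0.2],[-0.005,-0.008,0.133,0,0,-0.261,-0.2]]
[[-0.004,-0.008,0.133,0,0,-0.261,-0.2]]
```

play_rows --pt "-0.09 0.08 0.02 0 0 -0.26 -0.2" --pt "-0.1 0.07 0.02 0 0 -0.26 -0.2" --pt "-0.11 0.06 0.02 0 0 -0.26 -0.2" --pt "-0.12 0.04 0.02 0 0 -0.26 -0.2" --pt "-0.12 0.03 0.02 0 0 -0.26 -0.2"

```text
clock: 7.1
position: [0.4685, 0.2585, 0.325]
ee_rot: [3.085, 0.567, 0.004]
force: [-0.4, -0.7, 0.4]
width: 0.6
```

play_rows --pt "-0.12 0.01 0.02 0 0 -0.26 -0.2" --pt "-0.12 0 0.02 0 0 -0.26 -0.2" --pt "0 0 0.13 0 0 -0.26 -0.2" --pt "0 0 0.13 0 0 -0.26 -0.2" --pt "0 0 0.13 0 0 -0.26 -0.2"

```text
clock: 7.6
position: [0.4326, 0.2351, 0.2605]
ee_rot: [2.716, 1.548, 0.007]
force: [-1.0, 0.4, 0.2]
width: 0.599
```

```bash
python3 - <<'E'
from h import *
plan([(.432,.249,.16)],-.2,yaw=1.384)
E
```

```text
at [0.4326 0.2351 0.2605] yaw 1.036 tilt 0.0165 w 0.599 t 7.6 F [-1.   0.4  0.2] j7 0.11 j1 0.15
[[0.027,-0.02,0.223,0.01,0.004,-0.232,-0.2],[0.028,-0.016,0.223,0.01,0.004,-0.232,-0.2],[0.03,-0.012,0.223,0.01,0.004,-0.232,-0.2]]
```

play_rows --pt "0.03 -0.02 0.2 0.01 0 -0.235 -0.2" --pt "0.03 -0.02 0.2 0.01 0 -0.235 -0.2" --pt "0.03 -0.01 0.2 0.01 0 -0.235 -0.2" --pt "0 0 0 0 0 0 -0.2"

```text
clock: 8.0
position: [0.4304, 0.2438, 0.1658]
ee_rot: [2.394, 2.02, -0.014]
force: [0.0, -0.5, 0.4]
width: 0.597
```

```bash
python3 - <<'E'
from h import *
plan([(.432,.249,.1)],-.2,yaw=1.384)
cv2.imwrite("pics/scene2.png",get_image("scene"));t=get_image("top");cv2.imwrite("pics/top2.png",t)
E
```

```text
at [0.4304 0.2438 0.1658] yaw 1.402 tilt 0.0126 w 0.597 t 8.0 F [ 0.  -0.5  0.4] j7 0.31 j1 0.11
[[0.021,0.002,0.219,0.001,0.013,0.018,-0.2],[0.019,0.002,0.219,0.001,0.013,0.018,-0.2]]
```

View pics/scene2.png

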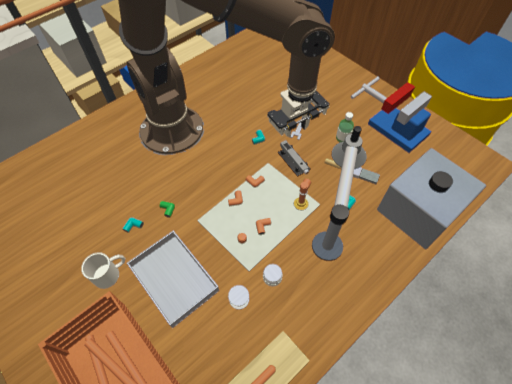

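View pics/top2.png

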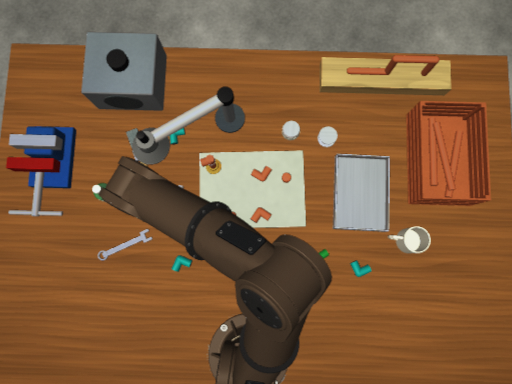

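play_rows --pt "0.02 0 0.22 0 0.01 0.02 -0.2" --pt "0.02 0 0.22 0 0.01 0.02 -0.2" --pt "0 0 0 0 0 0 -0.2"

```text
clock: 8.4
position: [0.4372, 0.252, 0.1081]
ee_rot: [2.434, 1.975, 0.021]
force: [-0.4, -0.6, 0.4]
width: 0.6
```

```bash
python3 - <<'E'
from h import *
print(tri((356,133),(145,137)))
plan([(.432,.249,.07),(.432,.249,.014)],-.2,yaw=1.384)
crop(get_image("scene"),240,80,400,200,4.9,"th2")
E
```

```text
[0.6127 0.2983 0.2679]
at [0.4372 0.252  0.1081] yaw 1.363 tilt 0.0153 w 0.6 t 8.4 F [-0.4 -0.6  0.4] j7 0.19 j1 0.04
[[-0.028,-0.033,0.254,0.028,-0.012,-0.042,-0.2],[0,0,0.187,0,0,0,-0.2],[0,0,0.187,0,0,0,-0.2]]
```

View pics/th2.png

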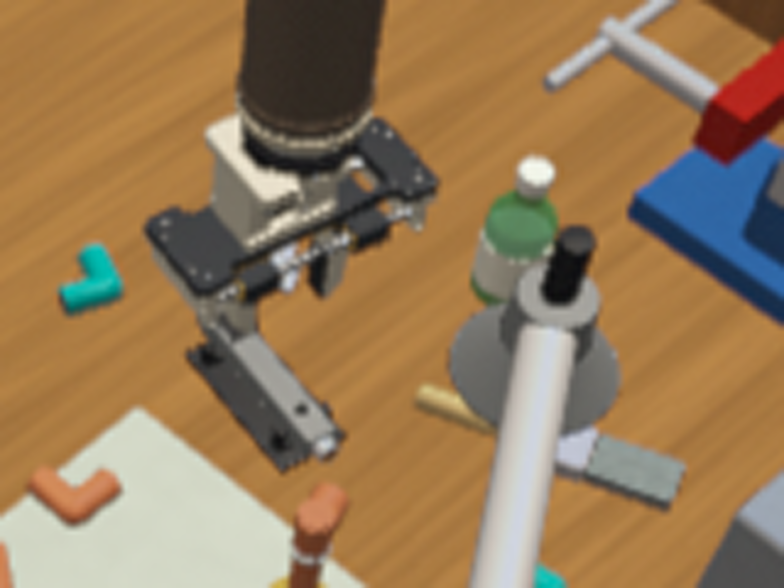

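play_rows --pt "-0.03 -0.035 0.2 0.028 -0.012 -0.04 -0.2" --pt "0 0 0 0 0 0 -0.2"

```text
clock: 8.65
position: [0.4349, 0.251, 0.0847]
ee_rot: [2.42, 1.999, 0.013]
force: [0.2, 0.2, 1.1]
width: 0.596
```

```bash
python3 - <<'E'
from h import *
plan([(.432,.249,.014)],-.2,yaw=1.384)
E
```

```text
at [0.4349 0.251  0.0847] yaw 1.381 tilt 0.0087 w 0.596 t 8.65 F [0.2 0.2 1.1] j7 0.17 j1 0.02
[[-0.009,-0.01,0.236,0.007,-0.005,-0.003,-0.2],[-0.009,-0.009,0.236,0.007,-0.005,-0.003,-0.2]]
```

play_rows --pt "-0.01 -0.01 0.2 0.007 -0.005 0 -0.2" --pt "-0.01 -0.01 0.2 0.007 -0.005 0 -0.2" --pt "0 0 0.05 0 0 0 -0.2" --pt "0 0 0 0 0 0 -0.2"

```text
clock: 9.05
position: [0.4393, 0.2532, 0.0268]
ee_rot: [2.425, 1.989, 0.024]
force: [0.0, -0.2, 0.4]
width: 0.599
```

```bash
python3 - <<'E'
from h import *
plan([(.432,.249,.014)],-.2,yaw=1.384)
E
```

```text
at [0.4393 0.2532 0.0268] yaw 1.374 tilt 0.0162 w 0.599 t 9.05 F [ 0.  -0.2  0.4] j7 0.07 j1 -0.04
[[-0.038,-0.044,0.085,0.027,-0.017,-0.02,-0.2]]
```

play_rows --pt "-0.04 -0.05 0.06 0.03 -0.02 0 -0.2" --pt "0 0 0 0 0 0 -0.2"

```text
clock: 9.25
position: [0.4322, 0.2498, 0.0207]
ee_rot: [2.43, 1.99, 0.002]
force: [0.0, -0.1, 0.1]
width: 0.599
```

```bash
python3 - <<'E'
from h import *
plan([(.432,.249,.014)],-.2,yaw=1.384)
E
```

```text
at [0.4322 0.2498 0.0207] yaw 1.373 tilt 0.0015 w 0.599 t 9.25 F [ 0.  -0.1  0.1] j7 0.07 j1 -0.05
[[-0.006,-0.001,0.044,0.003,-0.001,-0.023,-0.2]]
```

Then close gently.

play_rows --pt "0 0 0.045 0 0 -0.02 -0.2" --pt "0 0 0 0 0 0 0.3" --pt "0 0 0 0 0 0 1" --pt "0 0 0 0 0 0 1" --pt "0 0 0 0 0 0 1" --force 25

```text
clock: 9.75
position: [0.4334, 0.2505, 0.0154]
ee_rot: [2.419, 2.003, 0.006]
force: [0.2, -0.3, -0.0]
width: 0.299
```

play_rows --pt "0 0 0 0 0 0 1" --pt "0 0 0 0 0 0 1"

```text
clock: 9.95
position: [0.4333, 0.2505, 0.0154]
ee_rot: [2.419, 2.003, 0.006]
force: [-0.1, 0.3, 0.3]
width: 0.281
```

```bash
python3 - <<'E'
from h import *
plan([(.432,.249,.014)],1)
# joint bead
s=cv2.imread("pics/scene2.png");t=cv2.imread("pics/top1.png")
crop(s,270,150,340,220,8,"b_s");crop(t,190,140,310,240,6,"b_t")
E
```

```text
at [0.4333 0.2505 0.0154] yaw 1.383 tilt 0.0042 w 0.281 t 9.95 F [-0.1  0.3  0.3] j7 0.07 j1 -0.05
[[-0.011,-0.007,0.009,0.007,-0.005,0,1]]
```

View pics/b_s.png

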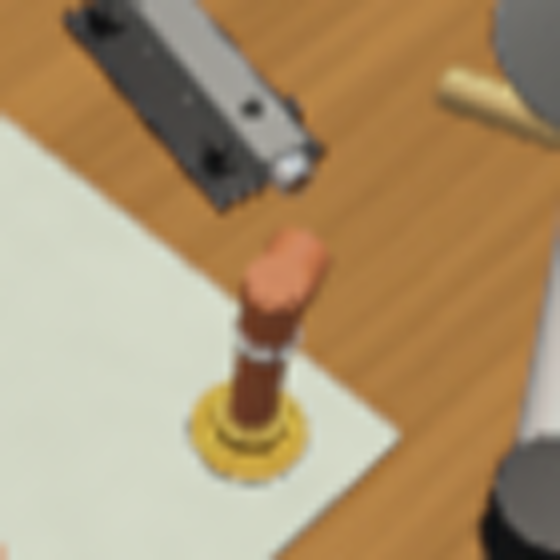

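View pics/b_t.png

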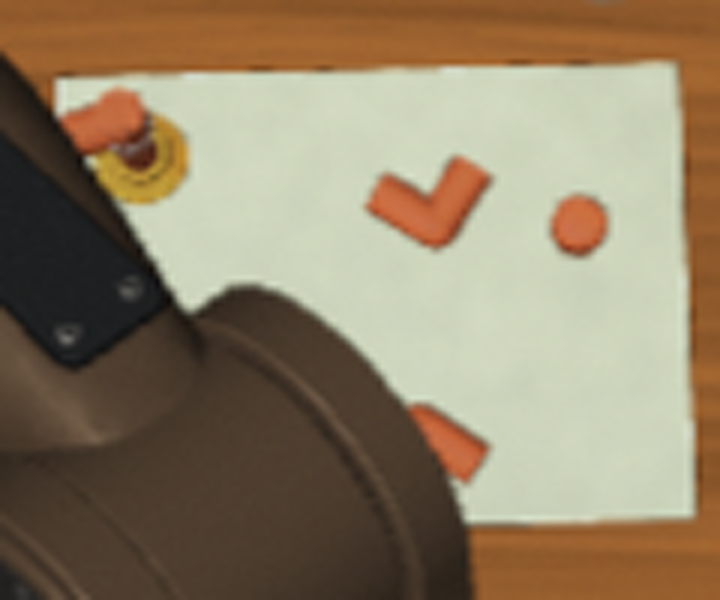

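```bash
python3 - <<'E'
from h import *
print(plane("scene",303.1,192.2,.089), plane("scene",302.5,192.5,.089))
print("foot S",plane("scene",270+248/8,150+430/8,.012),"foot T",plane("top",190+143/6-.4,140+157/6-.4,.012))
t=cv2.imread("pics/top0.png")
B=(.5866,.132,.089);print(proj("scene",B),proj("top",B))
d=np.array([np.cos(-.187),np.sin(-.187)]);nose=np.array(B[:2])-.1*d;print("grip",nose-.0835*d)
E
```

```text
[0.5889 0.1311 0.089 ] [0.5884 0.1289 0.089 ]
foot S [0.5881 0.1328 0.012 ] foot T [0.5865 0.1323 0.012 ]
[302.8 191.6] [211.1 160.8]
grip [0.40629907 0.16611486]
```

```bash
python3 - <<'E'
from h import *
plan([(.432,.249,.12),(.4087,.1658,.12)],1,yaw=1.384,step=.035)
E
```

```text
at [0.4333 0.2505 0.0154] yaw 1.383 tilt 0.0042 w 0.281 t 9.95 F [-0.1  0.3  0.3] j7 0.07 j1 -0.05
[[-0.003,-0.001,-0.233,0.002,-0.002,-0.001,1],[-0.003,-0.002,-0.233,0.002,-0.002,-0.001,1],[-0.004,-0.002,-0.233,0.002,-0.002,-0.001,1],[-0.191,-0.017,0,0,0,0,1],[-0.191,-0.017,0,0,0,0,1]]
[[-0.191,-0.017,0,0,0,0,1]]
```

play_rows --pt "0 0 -0.1 0 0 0 1" --pt "0 0 -0.2 0 0 0 1" --pt "0 0 -0.2 0 0 0 1" --pt "0 0 -0.2 0 0 0 1" --pt "0 0 0 0 0 0 1"

```text
clock: 10.45
position: [0.4311, 0.2508, 0.1269]
ee_rot: [-2.417, -2.007, -0.002]
force: [-0.2, 0.2, -1.2]
width: 0.279
```

```bash
python3 - <<'E'
from h import *
plan([(.4087,.1658,.12)],1,yaw=1.384,step=.03)
E
```

```text
at [0.4311 0.2508 0.1269] yaw 1.386 tilt 0.0014 w 0.279 t 10.45 F [-0.2  0.2 -1.2] j7 0.24 j1 0.07
[[-0.195,-0.014,0.015,0,-0.001,0.001,1],[-0.195,-0.014,0.015,0,-0.001,0.001,1],[-0.195,-0.014,0.015,0,-0.001,0.001,1]]
```

play_rows --pt "-0.19 -0.014 0.015 0 0 0 1" --pt "-0.19 -0.014 0.015 0 0 0 1" --pt "-0.19 -0.014 0.015 0 0 0 1" --pt "0 0 0 0 0 0 1" --pt "0 0 0 0 0 0 1"

```text
clock: 10.95
position: [0.4078, 0.166, 0.1223]
ee_rot: [2.415, 2.009, 0.006]
force: [0.6, -0.3, -1.8]
width: 0.281
```

```bash
python3 - <<'E'
from h import *
plan([(.4087,.1658,.0784)],1,yaw=1.384,step=.03)
crop(get_image("scene"),210,80,370,200,4.9,"th3")
crop(get_image("top"),150,110,310,230,4.9,"th3t")
E
```

```text
at [0.4078 0.166  0.1223] yaw 1.388 tilt 0.0036 w 0.281 t 10.95 F [ 0.6 -0.3 -1.8] j7 0.37 j1 0.28
[[-0.001,0.003,0.146,0.003,-0.003,0.004,1],[0,0.003,0.146,0.003,-0.003,0.004,1]]
```

View pics/th3.png

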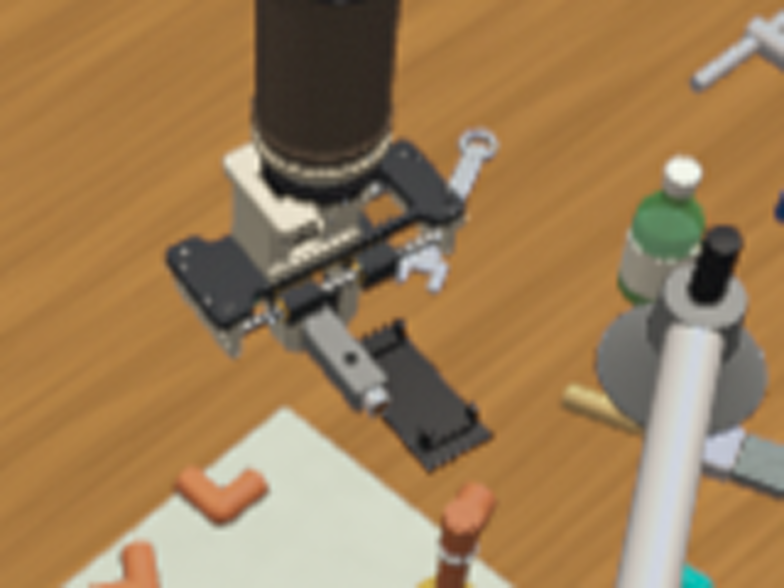

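View pics/th3t.png

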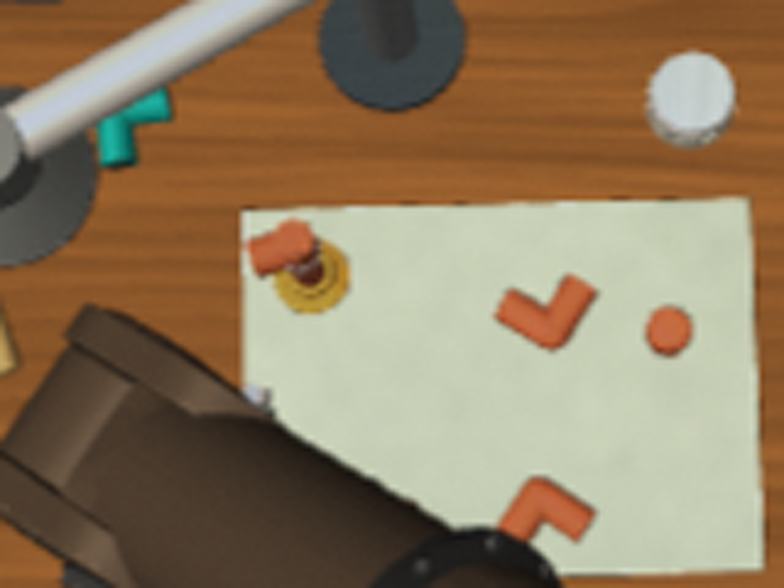

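```bash
python3 - <<'E'
from h import *
print("nose",tri((210+378/4.9,80+402/4.9),(150+258/4.9,110+391/4.9)),plane("scene",210+378/4.9,80+402/4.9,.133))
# rest: saddle cheek ends in scene crop
for p in((478,412),(425,440),(398,325),(366,345)): print(plane("scene",210+p[0]/4.9,80+p[1]/4.9,.028))
for p in((492,437),(431,470),(400,320)): print("base",plane("scene",210+p[0]/4.9,80+p[1]/4.9,.006))
E
```

```text
nose [0.489  0.1493 0.1358] [0.4887 0.1528 0.133 ]
[0.493  0.2609 0.028 ]
[0.4848 0.214  0.028 ]
[0.395 0.275 0.028]
[0.3927 0.2435 0.028 ]
base [0.5063 0.2655 0.006 ]
base [0.497  0.2106 0.006 ]
base [0.3809 0.2935 0.006 ]
```

play_rows --pt "0 0 0.15 0 0 0 1" --pt "0 0 0.14 0 0 0 1" --pt "0 0 0 0 0 0 1"

```text
clock: 11.35
position: [0.4094, 0.1701, 0.0786]
ee_rot: [-2.412, -2.012, -0.011]
force: [-0.9, 0.0, -0.5]
width: 0.281
```

```bash
python3 - <<'E'
from h import *
plan([(.4087,.1658,.0784)],1,yaw=1.384,step=.03)
E
```

```text
at [0.4094 0.1701 0.0786] yaw 1.391 tilt 0.0072 w 0.281 t 11.35 F [-0.9  0.  -0.5] j7 0.28 j1 0.2
[[-0.029,0.001,0.001,0.008,-0.012,0.013,1]]
```

play_rows --pt "-0.03 0 0 0.008 -0.01 0.013 1" --pt "0 0 0 0 0 0 1" --pt "0 0 0 0 0 0 1"

```text
clock: 11.65
position: [0.409, 0.1677, 0.0803]
ee_rot: [-2.415, -2.007, -0.003]
force: [-0.5, -0.4, -2.2]
width: 0.279
```

```bash
python3 - <<'E'
from h import *
plan([(.4087,.1658,.0784)],1,yaw=1.384,step=.03)
a=get_image("scene");b=get_image("top");crop(a,210,80,370,200,4.9,"th4");cv2.imwrite("pics/top4.png",b);crop(b,180,130,260,230,6,"th4t")
E
```

```text
at [0.409  0.1677 0.0803] yaw 1.387 tilt 0.0021 w 0.279 t 11.65 F [-0.5 -0.4 -2.2] j7 0.29 j1 0.21
[[-0.013,0,0.013,0,-0.004,0.005,1]]
```

View pics/th4.png

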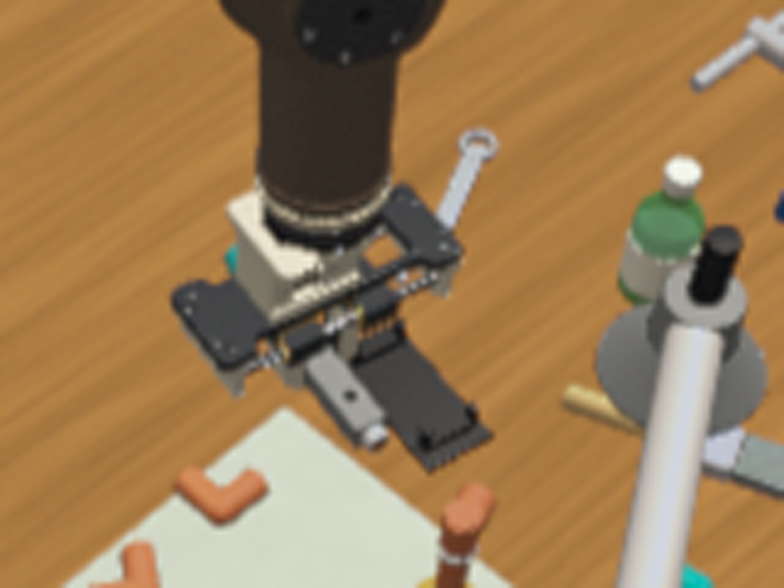

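View pics/th4t.png

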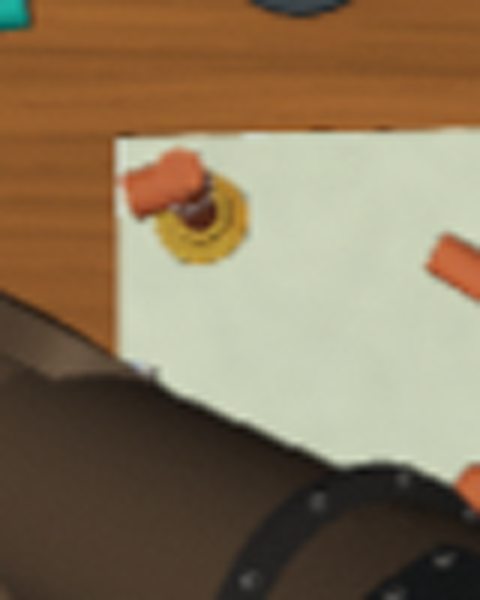

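```bash
python3 - <<'E'
from h import *
b=cv2.imread("pics/top4.png");crop(b,200,150,225,175,24,"bt")
a=cv2.imread("pics/scene2.png");crop(a,290,175,315,215,14,"bs")
E
```

```text
(no output)
```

View pics/bt.png

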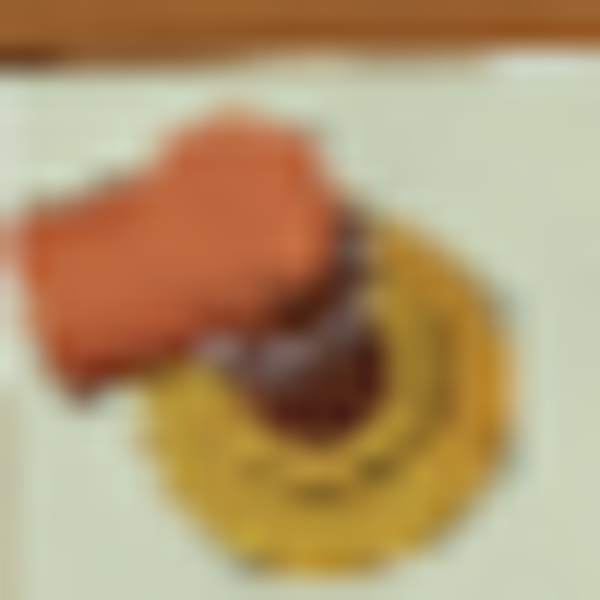

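View pics/bs.png

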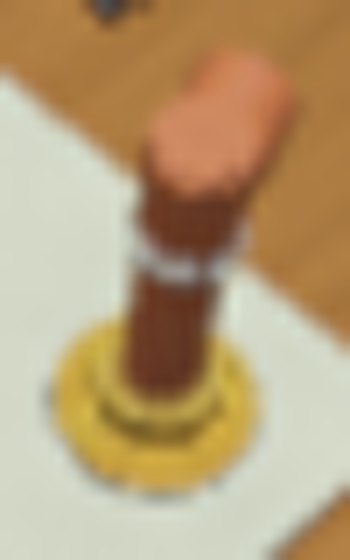

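play_rows --pt "-0.01 0 0.01 0 0 0 1" --pt "0 0 0 0 0 0 1" --pt "0 0 0 0 0 0 1" --pt "0 0 0 0 0 0 1" --pt "0 0 0 0 0 0 1"

```text
clock: 12.25
position: [0.4092, 0.1657, 0.0793]
ee_rot: [-2.417, -2.006, -0.005]
force: [-0.8, -0.4, -2.1]
width: 0.279
```

play_rows --pt "0 0 0 0 0 0 1" --pt "0 0 0 0 0 0 1" --pt "0 0 0 0 0 0 1" --pt "0 0 0 0 0 0 1" --pt "0 0 0 0 0 0 1"

```text
clock: 12.75
position: [0.4092, 0.1658, 0.0793]
ee_rot: [-2.417, -2.006, -0.004]
force: [0.7, 0.2, -0.4]
width: 0.281
```

play_rows --pt "0 0 0 0 0 0 1" --pt "0 0 0 0 0 0 1" --pt "0 0 0 0 0 0 1" --pt "0 0 0 0 0 0 1" --pt "0 0 0 0 0 0 1"

```text
clock: 13.25
position: [0.4091, 0.1658, 0.0793]
ee_rot: [-2.417, -2.006, -0.004]
force: [-0.4, -0.5, -1.4]
width: 0.281
```

play_rows --pt "0 0 0 0 0 0 1" --pt "0 0 0 0 0 0 1" --pt "0 0 0 0 0 0 1" --pt "0 0 0 0 0 0 1" --pt "0 0 0 0 0 0 1"

```text
clock: 13.75
position: [0.4092, 0.1658, 0.0793]
ee_rot: [-2.417, -2.006, -0.004]
force: [0.4, -0.2, -1.6]
width: 0.278
```

play_rows --pt "0 0 0 0 0 0 1" --pt "0 0 0 0 0 0 1" --pt "0 0 0 0 0 0 1" --pt "0 0 0 0 0 0 1" --pt "0 0 0 0 0 0 1"

```text
clock: 14.25
position: [0.4092, 0.1658, 0.0793]
ee_rot: [-2.417, -2.006, -0.004]
force: [0.1, -0.3, -1.3]
width: 0.286
```

```bash
python3 - <<'E'
from h import *
plan([(.4087,.1658,.0784)],1,yaw=1.384,step=.03)
print(observe()["dq"])
a=get_image("scene");crop(a,210,80,370,200,4.9,"th5")
E
```

```text
at [0.4092 0.1658 0.0793] yaw 1.386 tilt 0.0028 w 0.286 t 14.25 F [ 0.1 -0.3 -1.3] j7 0.29 j1 0.21
[[-0.001,-0.003,0.006,0.003,-0.005,0.003,1]]
[ 9.88874841e-04 -2.31166789e-03 -1.47102175e-04 -1.88870614e-03
 -1.32298906e-03  5.06197726e-05 -2.48919967e-03]
```

View pics/th5.png

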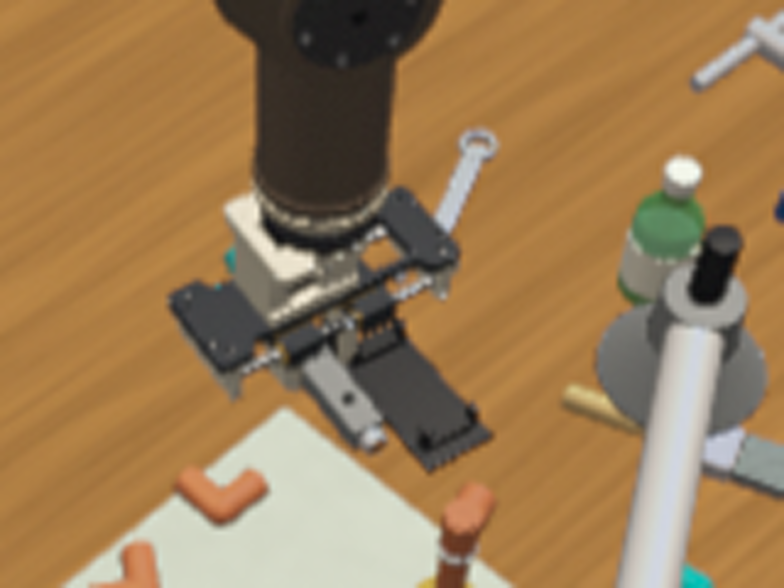

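```bash
python3 - <<'E'
from h import *
n=plane("scene",210+374/4.9,80+437/4.9,.09);print(n)
for th in(-.17,-.187,-.2):
  d=np.array([np.cos(th),np.sin(th)]);e=np.array([-d[1],d[0]])
  for N in (n[:2],np.array([.488,.1508])):
    v=np.array([.5875,.131])-N;print(th,v@d,v@e)
plan([(.4087,.1658,.12),(.4333,.2505,.12)],1,yaw=1.383,step=.03)
E
```

```text
[0.4872 0.1543 0.09  ]
-0.17 0.10279610085428996 -0.005995135457573051
-0.17 0.10141549481902785 -0.002680934652643175
-0.187 0.1028831595692807 -0.0042468196384972505
-0.187 0.10144641432684125 -0.0009565668961797925
-0.2 0.10292967316500146 -0.0029090173849562785
-0.2 0.10145027724494578 0.00036228017285203085
at [0.4092 0.1658 0.0793] yaw 1.386 tilt 0.0028 w 0.28 t 14.3 F [ 0.4  0.2 -1.3] j7 0.29 j1 0.21
[[0,-0.001,-0.136,0.002,-0.002,0.003,1],[0,-0.001,-0.136,0.002,-0.002,0.003,1],[0.195,0.018,0,0,0,0,1],[0.195,0.018,0,0,0,0,1],[0.195,0.018,0,0,0,0,1]]
```

Lateral error is ≤6 mm and the range about 0.10 m, so the reading holds. Now I'll return it to the rest.

play_rows --pt "0 0 -0.14 0 0 0 1" --pt "0 0 -0.14 0 0 0 1" --pt "0.19 0.02 0 0 0 0 1" --pt "0.19 0.02 0 0 0 0 1" --pt "0.19 0.02 0 0 0 0 1"

```text
clock: 14.8
position: [0.4342, 0.2443, 0.1221]
ee_rot: [2.424, 1.995, -0.003]
force: [0.4, 0.1, -1.0]
width: 0.28
```

play_rows --pt "0 0 0 0 0 0 1" --pt "0 0 0 0 0 0 1"

```text
clock: 15.0
position: [0.4346, 0.2486, 0.1224]
ee_rot: [-2.422, -2.001, -0.001]
force: [1.2, 0.1, -1.0]
width: 0.279
```

```bash
python3 - <<'E'
from h import *
plan([(.4333,.2505,.07)],1,yaw=1.383,step=.03)
E
```

```text
at [0.4346 0.2486 0.1224] yaw 1.381 tilt 0.0007 w 0.279 t 15.0 F [ 1.2  0.1 -1. ] j7 0.23 j1 0.07
[[0.005,-0.006,0.175,0,-0.001,-0.002,1],[0.005,-0.006,0.175,0,-0.001,-0.002,1]]
```

play_rows --pt "0.01 -0.01 0.17 0 0 0 1" --pt "0 -0.01 0.17 0 0 0 1" --pt "0 0 0 0 0 0 1"

```text
clock: 15.3
position: [0.4321, 0.249, 0.0705]
ee_rot: [2.422, 1.999, 0.002]
force: [-0.3, 0.3, -1.3]
width: 0.281
```

```bash
python3 - <<'E'
from h import *
plan([(.4333,.2505,.04)],1,yaw=1.383,step=.03)
E
```

```text
at [0.4321 0.249  0.0705] yaw 1.38 tilt 0.0016 w 0.281 t 15.3 F [-0.3  0.3 -1.3] j7 0.15 j1 0.01
[[0.006,0.003,0.102,0.002,0,-0.003,1],[0.006,0.003,0.102,0.002,0,-0.003,1]]
```

play_rows --pt "0.005 0 0.1 0 0 0 1" --pt "0.005 0 0.1 0 0 0 1" --pt "0 0 0 0 0 0 1"

```text
clock: 15.6
position: [0.4332, 0.2494, 0.0398]
ee_rot: [2.423, 1.996, 0.003]
force: [-0.3, -0.2, -1.2]
width: 0.282
```

```bash
python3 - <<'E'
from h import *
plan([(.4333,.2505,.0158)],1,yaw=1.383,step=.015)
E
```

```text
at [0.4332 0.2494 0.0398] yaw 1.378 tilt 0.0028 w 0.282 t 15.6 F [-0.3 -0.2 -1.2] j7 0.1 j1 -0.02
[[0.004,-0.001,0.08,0.003,0,-0.005,1],[0.004,-0.001,0.08,0.003,0,-0.005,1]]
```

play_rows --pt "0.005 0 0.08 0 0 -0.005 1" --pt "0.004 0 0.08 0 0 -0.005 1" --pt "0 0 0 0 0 0 1"

```text
clock: 15.9
position: [0.4347, 0.2514, 0.0148]
ee_rot: [2.418, 2.002, 0.007]
force: [-0.7, -0.2, -1.4]
width: 0.281
```

```bash
python3 - <<'E'
from h import *
plan([(.4333,.2505,.0158)],1,yaw=1.383,step=.015)
E
```

```text
at [0.4347 0.2514 0.0148] yaw 1.383 tilt 0.0049 w 0.281 t 15.9 F [-0.7 -0.2 -1.4] j7 0.06 j1 -0.05
[[-0.008,-0.008,-0.007,0.009,-0.003,0.001,1]]
```

Release to about 55 mm, then lift.

play_rows --pt "0 0 0 0 0 0 -0.2" --pt "0 0 0 0 0 0 -0.2" --pt "0 0 0 0 0 0 -0.2" --pt "0 0 0 0 0 0 -0.2" --pt "0 0 -0.1 0 0 0 -0.2"

```text
clock: 16.4
position: [0.4339, 0.2513, 0.0287]
ee_rot: [2.417, 2.004, 0.003]
force: [-0.5, -0.8, -0.8]
width: 0.595
```

play_rows --pt "0 0 -0.3 0 0 0 -0.2" --pt "0 0 -0.3 0 0 0 -0.2" --pt "0 0 -0.3 0 0 0 -0.2" --pt "0 0 -0.2 0 0 0 -0.2" --pt "0 0 0 0 0 0 -0.2"

```text
clock: 16.9
position: [0.4316, 0.253, 0.2059]
ee_rot: [2.415, 2.01, 0.006]
force: [-0.6, 0.4, 0.8]
width: 0.602
```

```bash
python3 - <<'E'
from h import *
plan([(.4333,.2505,.2)],1,yaw=1.383,step=.03)
a=get_image("scene");cv2.imwrite("pics/scene6.png",a);cv2.imwrite("pics/top6.png",get_image("top"));crop(a,195,110,335,260,4,"b6")
E
```

```text
at [0.4316 0.253  0.2059] yaw 1.388 tilt 0.0037 w 0.602 t 16.9 F [-0.6  0.4  0.8] j7 0.33 j1 0.14
[[-0.014,0.014,0.04,0.005,-0.006,0.01,1]]
```

View pics/b6.png

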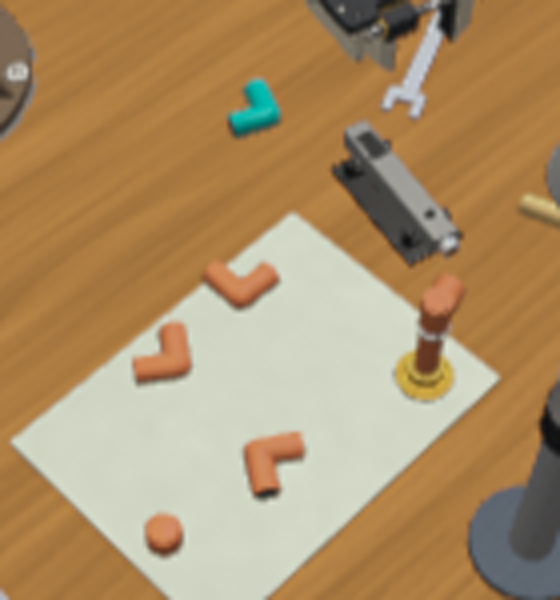

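View pics/top6.png

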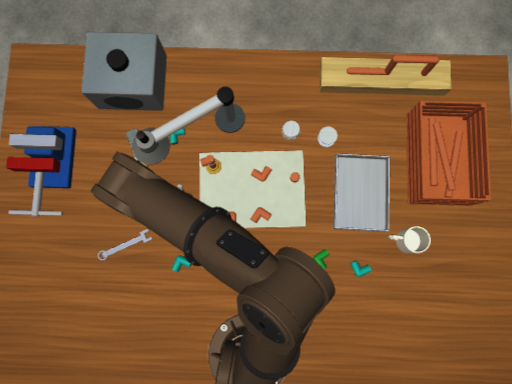

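```bash
cat >> h.py <<'E'
def finds(n,img,z=.0205,board=True,amin=15):
    h=cv2.cvtColor(cv2.resize(img,None,fx=4,fy=4,interpolation=cv2.INTER_CUBIC),cv2.COLOR_BGR2HSV)
    m=cv2.inRange(h,(3,120,110),(12,255,255)); m=cv2.morphologyEx(m,cv2.MORPH_OPEN,np.ones((5,5),np.uint8))
    cs,_=cv2.findContours(m,cv2.RETR_EXTERNAL,cv2.CHAIN_APPROX_NONE); res=[]
    for c in cs:
        if cv2.contourArea(c)<amin*16: continue
        W=np.array([plane(n,(u+.5)/4-.5,(v+.5)/4-.5,z)[:2] for u,v in c[:,0]])
        Wi=(W*10000).astype(np.int32).reshape(-1,1,2); M=cv2.moments(Wi); ctr=np.array([M["m10"],M["m01"]])/M["m00"]/1e4
        A=M["m00"]/1e8
        if not(.3<ctr[0]<.75 and -.5<ctr[1]<.35): continue
        hull=cv2.convexHull(Wi,returnPoints=False); hull[::-1].sort(axis=0)
        df=cv2.convexityDefects(Wi,hull); 
        s=f"{n} ctr {ctr.round(4)} A {A*1e6:.0f}mm2"
        if df is not None:
            k=df[:,0,3].argmax(); dep=df[k,0,3]/256/1e4
            if dep>.008:
                inn=W[df[k,0,2]]; a,b=W[df[k,0,0]],W[df[k,0,1]]
                chord=b-a; nrm=np.array([-chord[1],chord[0]])/np.linalg.norm(chord)
                if nrm@((a+b)/2-inn)<0:nrm=-nrm
                cor=inn-nrm*.0125*np.sqrt(2); th=np.arctan2(nrm[1],nrm[0])
                cor2=ctr-nrm*.0105*np.sqrt(2)
                s+=f" inner {inn.round(4)} corner {cor.round(4)} / {cor2.round(4)} bis {th:.3f} legs {th-np.pi/4:.3f} {th+np.pi/4:.3f} depth {dep:.3f}"
        print(s)
E
python3 - <<'E'
from h import *
for n in("scene","top"): finds(n,cv2.imread(f"pics/{n}6.png"))
finds("top",cv2.imread("pics/top0.png"))
# tray corners from top
for p in((336,155),(388,156),(388,230),(335,229)): print(plane("top",*p,.04))
E
```

```text
scene ctr [ 0.5527 -0.1301] A 619mm2
scene ctr [ 0.5606 -0.0225] A 1404mm2 inner [ 0.5659 -0.0224] corner [ 0.5488 -0.027 ] / [ 0.5462 -0.0264] bis 0.266 legs -0.519 1.051 depth 0.014
scene ctr [ 0.4283 -0.0224] A 1506mm2 inner [ 0.4252 -0.0242] corner [ 0.4424 -0.02  ] / [ 0.4427 -0.0189] bis -2.902 legs -3.687 -2.117 depth 0.016
scene ctr [0.5443 0.1973] A 1142mm2
scene ctr [0.4144 0.0747] A 1593mm2 inner [0.4131 0.0785] corner [0.4262 0.0667] / [0.4255 0.0648] bis 2.408 legs 1.623 3.193 depth 0.016
top ctr [0.4245 0.0626] A 371mm2
top ctr [ 0.4309 -0.0242] A 1555mm2 inner [ 0.4262 -0.0241] corner [ 0.4434 -0.0201] / [ 0.4454 -0.0209] bis -2.912 legs -3.698 -2.127 depth 0.016
top ctr [ 0.5551 -0.1313] A 658mm2
top ctr [ 0.5633 -0.0242] A 1607mm2 inner [ 0.5671 -0.0228] corner [ 0.5501 -0.0277] / [ 0.549  -0.0283] bis 0.281 legs -0.505 1.066 depth 0.016
top ctr [0.6032 0.1531] A 999mm2
top ctr [0.4178 0.074 ] A 1535mm2 inner [0.4147 0.0782] corner [0.4278 0.0663] / [0.4288 0.064 ] bis 2.404 legs 1.619 3.190 depth 0.015
top ctr [ 0.4309 -0.0242] A 1564mm2 inner [ 0.4262 -0.0241] corner [ 0.4434 -0.0201] / [ 0.4454 -0.0208] bis -2.912 legs -3.698 -2.127 depth 0.016
top ctr [ 0.5536 -0.1042] A 668mm2
top ctr [ 0.5666 -0.0357] A 910mm2
top ctr [0.6032 0.1534] A 988mm2
top ctr [ 0.6229 -0.4962] A 1673mm2
[ 0.6264 -0.2621  0.04  ]
[ 0.6275 -0.4285  0.04  ]
[ 0.3909 -0.4245  0.04  ]
[ 0.3896 -0.2592  0.04  ]
```

```bash
python3 - <<'E'
from h import *
plan([(.399,.065,.12)],-.2,yaw=1.62)
E
```

```text
at [0.4308 0.2514 0.2024] yaw 1.388 tilt 0.0005 w 0.599 t 17.0 F [ 0.7  1.  -0.8] j7 0.33 j1 0.14
[[-0.21,0.003,0.092,0,0,-0.077,-0.2],[-0.21,-0.005,0.092,0,0,-0.077,-0.2],[-0.21,-0.013,0.092,0,0,-0.077,-0.2],[-0.209,-0.021,0.092,0,0,-0.077,-0.2],[-0.208,-0.029,0.092,0,0,-0.077,-0.2]]
[[-0.207,-0.037,0.092,0,0,-0.077,-0.2]]
```

play_rows --pt "-0.21 0 0.09 0 0 -0.08 -0.2" --pt "-0.21 -0.005 0.09 0 0 -0.08 -0.2" --pt "-0.21 -0.01 0.09 0 0 -0.08 -0.2" --pt "-0.21 -0.02 0.09 0 0 -0.08 -0.2" --pt "-0.21 -0.03 0.09 0 0 -0.08 -0.2"

```text
clock: 17.5
position: [0.4012, 0.0944, 0.1303]
ee_rot: [-2.181, -2.254, 0.003]
force: [-0.1, 0.3, 0.1]
width: 0.598
```

play_rows --pt "-0.21 -0.04 0.09 0 0 -0.08 -0.2" --pt "0 0 0 0 0 0 -0.2"

```text
clock: 17.7
position: [0.3912, 0.0561, 0.1123]
ee_rot: [-2.133, -2.293, 0.016]
force: [-0.3, 0.3, -0.4]
width: 0.598
```

```bash
python3 - <<'E'
from h import *
plan([(.399,.065,.06)],-.2,yaw=1.62)
E
```

```text
at [0.3912 0.0561 0.1123] yaw 1.643 tilt 0.0142 w 0.598 t 17.7 F [-0.3  0.3 -0.4] j7 0.82 j1 0.6
[[0.027,0.031,0.174,-0.014,0,0.023,-0.2],[0.028,0.029,0.174,-0.014,0,0.023,-0.2]]
```

play_rows --pt "0.03 0.03 0.17 -0.015 0 0.02 -0.2" --pt "0.03 0.03 0.17 -0.015 0 0.02 -0.2" --pt "0 0 0 0 0 0 -0.2"

```text
clock: 18.0
position: [0.397, 0.0645, 0.0581]
ee_rot: [-2.166, -2.272, 0.003]
force: [-0.4, 0.5, 0.3]
width: 0.603
```

```bash
python3 - <<'E'
from h import *
plan([(.399,.065,.013)],-.2,yaw=1.62)
E
```

```text
at [0.397  0.0645 0.0581] yaw 1.618 tilt 0.0037 w 0.603 t 18.0 F [-0.4  0.5  0.3] j7 0.65 j1 0.46
[[0.001,0.007,0.15,-0.004,-0.001,-0.002,-0.2],[0.001,0.007,0.15,-0.004,-0.001,-0.002,-0.2]]
```

play_rows --pt "0 0.005 0.15 0 0 0 -0.2" --pt "0 0.005 0.14 0 0 0 -0.2" --pt "0 0 0 0 0 0 -0.2"

```text
clock: 18.3
position: [0.3975, 0.0658, 0.0144]
ee_rot: [-2.161, -2.274, 0.006]
force: [-0.2, 0.2, 0.5]
width: 0.598
```

```bash
python3 - <<'E'
from h import *
plan([(.399,.065,.013)],-.2,yaw=1.62)
E
```

```text
at [0.3975 0.0658 0.0144] yaw 1.622 tilt 0.0062 w 0.598 t 18.3 F [-0.2  0.2  0.5] j7 0.54 j1 0.37
[[-0.006,0.01,0.01,-0.012,-0.001,0.003,-0.2]]
```

play_rows --pt "0 0.005 0 0 0 0 1" --pt "0 0 0 0 0 0 1" --pt "0 0 0 0 0 0 1" --pt "0 0 0 0 0 0 1" --pt "0 0 0 0 0 0 1" --force 25

```text
clock: 18.8
position: [0.3996, 0.0667, 0.0182]
ee_rot: [-2.161, -2.276, 0.003]
force: [-0.3, -0.2, 0.0]
width: 0.263
```

play_rows --pt "0 0 0 0 0 0 1" --pt "0 0 -0.15 0 0 0 1" --pt "0 0 -0.25 0 0 0 1" --pt "0 0 -0.25 0 0 0 1"

```text
clock: 19.2
position: [0.3967, 0.066, 0.1154]
ee_rot: [-2.155, -2.274, 0.013]
force: [1.0, -0.9, -1.4]
width: 0.267
```

```bash
python3 - <<'E'
from h import *
plan([(.42,-.2,.14),(.57,-.34,.12)],1,yaw=1.62)
E
```

```text
at [0.3967 0.066  0.1154] yaw 1.624 tilt 0.0122 w 0.267 t 19.2 F [ 1.  -0.9 -1.4] j7 0.79 j1 0.56
[[-0.254,0.008,-0.024,-0.003,0,0.001,1],[-0.254,0.009,-0.024,-0.003,0,0.001,1],[-0.254,0.009,-0.024,-0.003,0,0.001,1],[-0.254,0.009,-0.024,-0.003,0,0.001,1],[-0.254,0.009,-0.024,-0.003,0,0.001,1]]
[[-0.254,0.009,-0.024,-0.003,0,0.001,1],[-0.254,0.009,-0.024,-0.003,0,0.001,1],[-0.164,0.159,0.022,-0.001,0,0,1],[-0.164,0.159,0.022,-0.001,0,0,1],[-0.164,0.159,0.022,-0.001,0,0,1]]
[[-0.164,0.159,0.022,-0.001,0,0,1],[-0.164,0.159,0.022,-0.001,0,0,1],[-0.164,0.159,0.022,-0.001,0,0,1]]
```

play_rows --pt "-0.25 0.01 -0.03 0 0 0 1" --pt "-0.25 0.01 -0.03 0 0 0 1" --pt "-0.25 0.01 -0.03 0 0 0 1" --pt "-0.25 0.01 -0.03 0 0 0 1" --pt "-0.25 0.01 -0.03 0 0 0 1"

```text
clock: 19.7
position: [0.4181, -0.1211, 0.1443]
ee_rot: [-2.148, -2.29, 0.001]
force: [0.5, -0.5, 0.1]
width: 0.263
```

play_rows --pt "-0.25 0.01 -0.02 0 0 0 1" --pt "-0.25 0.03 -0.02 0 0 0 1" --pt "-0.16 0.16 0 0 0 0 1" --pt "-0.16 0.16 0 0 0 0 1" --pt "-0.16 0.16 0 0 0 0 1"

```text
clock: 20.2
position: [0.5021, -0.2746, 0.1501]
ee_rot: [-2.157, -2.28, 0.009]
force: [0.8, 1.1, 0.3]
width: 0.268
```

```bash
python3 - <<'E'
from h import *
plan([(.56,-.345,.1)],1,yaw=1.57)
E
```

```text
at [ 0.5021 -0.2746  0.1501] yaw 1.626 tilt 0.0066 w 0.268 t 20.2 F [0.8 1.1 0.3] j7 1.5 j1 1.07
[[-0.163,0.121,0.111,-0.004,0.002,0.038,1],[-0.161,0.123,0.111,-0.004,0.002,0.038,1],[-0.159,0.126,0.111,-0.004,0.002,0.038,1]]
```

play_rows --pt "-0.16 0.12 0.1 0 0 0.04 1" --pt "-0.16 0.12 0.1 0 0 0.04 1" --pt "-0.12 0.1 0.1 0 0 0.04 1" --pt "0 0 0.1 0 0 0 1" --pt "0 0 0 0 0 0 1"

```text
clock: 20.7
position: [0.5584, -0.3452, 0.0859]
ee_rot: [-2.232, -2.207, 0.01]
force: [-1.0, -0.5, -0.6]
width: 0.264
```

```bash
python3 - <<'E'
from h import *
plan([(.56,-.345,.022)],1,yaw=1.57)
E
```

```text
at [ 0.5584 -0.3452  0.0859] yaw 1.56 tilt 0.0069 w 0.264 t 20.7 F [-1.  -0.5 -0.6] j7 1.49 j1 1.0
[[0.001,0.007,0.213,-0.007,0.002,-0.01,1],[0.001,0.006,0.213,-0.007,0.002,-0.01,1]]
```

play_rows --pt "0 0 0.21 0 0 0 1" --pt "0 0 0.2 0 0 0 1" --pt "0 0 0 0 0 0 1" --pt "0 0 0 0 0 0 -0.2" --pt "0 0 0 0 0 0 -0.2"

```text
clock: 21.2
position: [0.5581, -0.3424, 0.0281]
ee_rot: [-2.229, -2.212, 0.007]
force: [0.5, 0.4, 0.2]
width: 0.392
```

play_rows --pt "0 0 0 0 0 0 -0.2" --pt "0 0 0 0 0 0 -0.2" --pt "0 0 -0.2 0 0 0 -0.2" --pt "0 0 -0.3 0 0 0 -0.2" --pt "0 0 -0.3 0 0 0 -0.2"

```text
clock: 21.7
position: [0.5566, -0.3415, 0.1506]
ee_rot: [-2.225, -2.21, 0.009]
force: [0.2, -0.4, 1.0]
width: 0.596
```

```bash
python3 - <<'E'
from h import *
a=get_image("scene");crop(a,110,130,330,330,3,"b7")
finds("scene",a)
c=np.array([.5487,-.027]);
for th in(-.512,1.058): print(c+.028*np.array([np.cos(th),np.sin(th)]))
plan([(.554,-.131,.12)],-.2,yaw=1.57)
E
```

```text
scene ctr [ 0.5721 -0.3351] A 1356mm2 inner [ 0.577 -0.336] corner [ 0.589 -0.349] / [ 0.5821 -0.346 ] bis 2.314 legs 1.528 3.099 depth 0.024
scene ctr [ 0.5552 -0.1298] A 493mm2 inner [ 0.5539 -0.1332] corner [ 0.5714 -0.1304] / [ 0.5698 -0.1274] bis -2.983 legs -3.769 -2.198 depth 0.011
scene ctr [ 0.5607 -0.0225] A 1389mm2 inner [ 0.5658 -0.0211] corner [ 0.5487 -0.0257] / [ 0.5464 -0.0264] bis 0.266 legs -0.519 1.051 depth 0.014
scene ctr [ 0.4284 -0.0224] A 1472mm2 inner [ 0.426  -0.0248] corner [ 0.4432 -0.0206] / [ 0.4428 -0.0188] bis -2.902 legs -3.687 -2.117 depth 0.017
scene ctr [0.5446 0.1959] A 1196mm2
[ 0.57310946 -0.04071781]
[ 0.56243724 -0.00260147]
at [ 0.5604 -0.3418  0.1591] yaw 1.564 tilt 0.0041 w 0.601 t 21.75 F [ 2.2 -0.   5.6] j7 1.54 j1 1.02
[[0.234,-0.009,0.043,0,0.001,-0.002,-0.2],[0.234,-0.008,0.043,0,0.001,-0.002,-0.2],[0.234,-0.008,0.043,0,0.001,-0.002,-0.2],[0.234,-0.008,0.043,0,0.001,-0.002,-0.2],[0.234,-0.008,0.043,0,0.001,-0.002,-0.2]]
[[0.234,-0.007,0.043,0,0.001,-0.002,-0.2]]
```

View pics/b7.png

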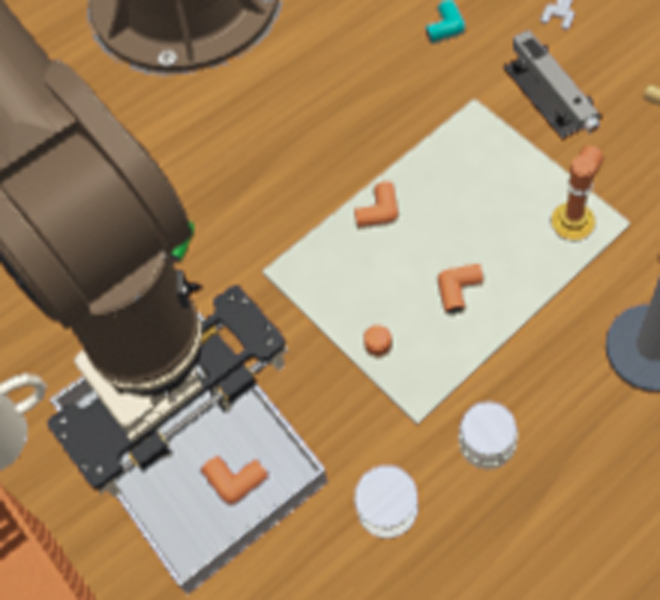

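play_rows --pt "0.23 -0.01 0.04 0 0 0 -0.2" --pt "0.23 -0.01 0.04 0 0 0 -0.2" --pt "0.23 -0.01 0.04 0 0 0 -0.2" --pt "0.23 -0.01 0.04 0 0 0 -0.2" --pt "0.23 -0.01 0.04 0 0 0 -0.2"

```text
clock: 22.25
position: [0.5589, -0.1718, 0.1353]
ee_rot: [2.228, 2.186, 0.004]
force: [-0.2, -0.2, 0.3]
width: 0.601
```

play_rows --pt "0.2 0 0.04 0 0 0 -0.2" --pt "0 0 0 0 0 0 -0.2"

```text
clock: 22.45
position: [0.5597, -0.1344, 0.1303]
ee_rot: [2.219, 2.194, 0.009]
force: [-0.1, -0.3, 0.3]
width: 0.605
```

```bash
python3 - <<'E'
from h import *
print("mug",plane("top",416,240,.09))
plan([(.5545,-.131,.06)],-.2,yaw=1.57)
E
```

```text
mug [ 0.3595 -0.4948  0.09  ]
at [ 0.5597 -0.1344  0.1303] yaw 1.559 tilt 0.0217 w 0.605 t 22.45 F [-0.1 -0.3  0.3] j7 1.15 j1 0.78
[[0.014,-0.022,0.234,0.019,0.011,-0.01,-0.2],[0.013,-0.02,0.234,0.019,0.011,-0.01,-0.2]]
```

play_rows --pt "0.015 -0.02 0.22 0.02 0.01 -0.01 -0.2" --pt "0.015 -0.02 0.22 0.02 0.01 -0.01 -0.2" --pt "0 0 0 0 0 0 -0.2"

```text
clock: 22.75
position: [0.557, -0.1304, 0.0656]
ee_rot: [2.217, 2.219, 0.001]
force: [-0.9, -0.3, -0.5]
width: 0.598
```

```bash
python3 - <<'E'
from h import *
plan([(.5545,-.131,.013)],-.2,yaw=1.57)
E
```

```text
at [ 0.557  -0.1304  0.0656] yaw 1.572 tilt 0.0055 w 0.598 t 22.75 F [-0.9 -0.3 -0.5] j7 1.1 j1 0.74
[[-0.001,-0.009,0.175,0.004,0.004,0.002,-0.2],[-0.002,-0.009,0.175,0.004,0.004,0.002,-0.2]]
```

play_rows --pt "0 -0.01 0.17 0 0 0 -0.2" --pt "0 -0.01 0.16 0 0 0 -0.2" --pt "0 0 0 0 0 0 -0.2"

```text
clock: 23.05
position: [0.5574, -0.1324, 0.0193]
ee_rot: [2.215, 2.212, 0.005]
force: [-1.1, -0.2, -0.5]
width: 0.603
```

```bash
python3 - <<'E'
from h import *
plan([(.5545,-.131,.012)],-.2,yaw=1.57)
E
```

```text
at [ 0.5574 -0.1324  0.0193] yaw 1.569 tilt 0.0112 w 0.603 t 23.05 F [-1.1 -0.2 -0.5] j7 1.04 j1 0.71
[[0.01,-0.02,0.048,0.02,0.011,-0.001,-0.2]]
```

play_rows --pt "0.01 -0.02 0.045 0.01 0.01 0 -0.2" --pt "0 0 0 0 0 0 1" --pt "0 0 0 0 0 0 1" --pt "0 0 0 0 0 0 1" --pt "0 0 0 0 0 0 1"

```text
clock: 23.55
position: [0.5581, -0.132, 0.0184]
ee_rot: [2.218, 2.211, 0.011]
force: [0.2, -0.2, -1.0]
width: 0.322
```

play_rows --pt "0 0 0 0 0 0 1" --pt "0 0 -0.15 0 0 0 1" --pt "0 0 -0.25 0 0 0 1" --pt "0 0 -0.25 0 0 0 1"

```text
clock: 23.95
position: [0.5535, -0.1318, 0.1142]
ee_rot: [2.223, 2.217, 0.003]
force: [0.8, 0.3, -0.3]
width: 0.326
```

```bash
python3 - <<'E'
from h import *
plan([(.51,-.38,.12)],1,yaw=1.57)
E
```

```text
at [ 0.5535 -0.1318  0.1142] yaw 1.568 tilt 0.003 w 0.326 t 23.95 F [ 0.8  0.3 -0.3] j7 1.15 j1 0.78
[[-0.236,-0.041,-0.006,0.001,0,0,1],[-0.236,-0.041,-0.006,0.001,0,0,1],[-0.236,-0.041,-0.006,0.001,0,0,1],[-0.236,-0.041,-0.006,0.001,0,0,1],[-0.236,-0.041,-0.006,0.001,0,0,1]]
[[-0.236,-0.041,-0.006,0.001,0,0,1],[-0.236,-0.041,-0.005,0.001,0,0,1]]
```

play_rows --pt "-0.23 -0.05 -0.01 0 0 0 1" --pt "-0.23 -0.05 -0.01 0 0 0 1" --pt "-0.23 -0.05 -0.01 0 0 0 1" --pt "-0.23 -0.05 -0.01 0 0 0 1" --pt "-0.23 -0.05 -0.01 0 0 0 1"

```text
clock: 24.45
position: [0.5206, -0.3022, 0.1298]
ee_rot: [2.202, 2.225, 0.017]
force: [0.0, -0.3, -0.3]
width: 0.324
```

play_rows --pt "-0.23 -0.05 0.05 0 0 0 1" --pt "-0.15 -0.05 0.1 0 0 0 1" --pt "0 0 0 0 0 0 1"

```text
clock: 24.75
position: [0.5033, -0.3688, 0.1063]
ee_rot: [2.211, 2.215, 0.012]
force: [-0.8, 0.1, -1.7]
width: 0.324
```

```bash
python3 - <<'E'
from h import *
plan([(.5,-.37,.06)],1,yaw=1.57)
E
```

```text
at [ 0.5033 -0.3688  0.1063] yaw 1.573 tilt 0.0145 w 0.324 t 24.75 F [-0.8  0.1 -1.7] j7 1.57 j1 1.14
[[-0.003,-0.013,0.154,0.014,0.003,0.003,1],[-0.004,-0.012,0.154,0.014,0.003,0.003,1]]
```

play_rows --pt "0 -0.01 0.18 0.01 0 0 1" --pt "0 -0.01 0.18 0.01 0 0 1" --pt "0 0 0.18 0 0 0 1" --pt "0 0 0 0 0 0 1" --pt "0 0 0 0 0 0 0"

```text
clock: 25.25
position: [0.5029, -0.3675, 0.0254]
ee_rot: [2.214, 2.219, 0.005]
force: [-0.3, -0.3, 0.7]
width: 0.37
```

play_rows --pt "0 0 0 0 0 0 0" --pt "0 0 0 0 0 0 0" --pt "0 0 -0.2 0 0 0 0" --pt "0 0 -0.3 0 0 0 0" --pt "0 0 -0.3 0 0 0 -0.2"

```text
clock: 25.75
position: [0.5012, -0.3653, 0.1489]
ee_rot: [2.215, 2.224, 0.005]
force: [0.9, -2.2, 0.4]
width: 0.55
```

```bash
python3 - <<'E'
from h import *
a=get_image("scene");crop(a,110,130,330,330,3,"b8")
finds("scene",a)
c=np.array([.4428,-.0198]);
for th in(2.591,-2.12): print(c+.028*np.array([np.cos(th),np.sin(th)]),(th+np.pi/2))
plan([(.554,-.131,.12)],-.2,yaw=1.57)
E
```

```text
scene ctr [ 0.5721 -0.3346] A 1427mm2 inner [ 0.5702 -0.3311] corner [ 0.5822 -0.3441] / [ 0.5822 -0.3455] bis 2.314 legs 1.528 3.099 depth 0.016
scene ctr [ 0.502  -0.3653] A 421mm2 inner [ 0.5045 -0.3726] corner [ 0.5219 -0.3757] / [ 0.5166 -0.3679] bis 2.967 legs 2.181 3.752 depth 0.019
scene ctr [ 0.5606 -0.0224] A 1400mm2 inner [ 0.5659 -0.0224] corner [ 0.5488 -0.027 ] / [ 0.5463 -0.0263] bis 0.266 legs -0.519 1.051 depth 0.014
scene ctr [ 0.4283 -0.0224] A 1487mm2 inner [ 0.4252 -0.0242] corner [ 0.4424 -0.02  ] / [ 0.4428 -0.0189] bis -2.902 legs -3.687 -2.117 depth 0.016
scene ctr [0.5446 0.1962] A 1180mm2
[ 0.41893799 -0.00515061] 4.161796326794897
[ 0.42818377 -0.04368233] -0.5492036732051035
at [ 0.5051 -0.3659  0.1572] yaw 1.575 tilt 0.0136 w 0.575 t 25.8 F [ 2.6 -0.2  5.3] j7 1.61 j1 1.15
[[0.224,0.047,0.035,0.004,0.001,0.001,-0.2],[0.224,0.047,0.035,0.004,0.001,0.001,-0.2],[0.224,0.047,0.035,0.004,0.001,0.001,-0.2],[0.224,0.047,0.035,0.004,0.001,0.001,-0.2],[0.224,0.047,0.035,0.004,0.001,0.001,-0.2]]
[[0.224,0.047,0.035,0.004,0.001,0.001,-0.2],[0.224,0.047,0.035,0.004,0.001,0.001,-0.2]]
```

View pics/b8.png

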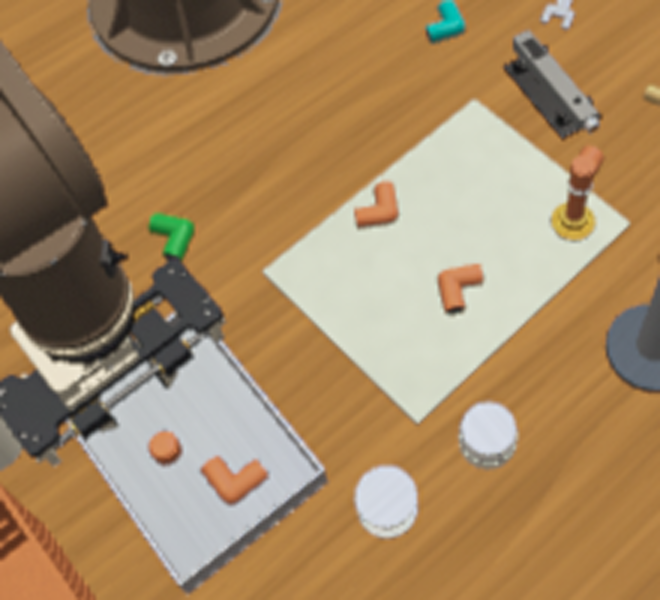

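```bash
python3 - <<'E'
from h import *
plan([(.573,-.04,.12)],-.2,yaw=1.055)
E
```

```text
at [ 0.5051 -0.3659  0.1572] yaw 1.575 tilt 0.0136 w 0.575 t 25.8 F [ 2.6 -0.2  5.3] j7 1.61 j1 1.15
[[0.241,0.051,0.027,0.003,0,0.116,-0.2],[0.244,0.037,0.027,0.003,0,0.116,-0.2],[0.246,0.023,0.027,0.003,0,0.116,-0.2],[0.247,0.009,0.027,0.003,0,0.116,-0.2],[0.247,-0.006,0.027,0.003,0,0.116,-0.2]]
[[0.246,-0.02,0.027,0.003,0,0.116,-0.2],[0.244,-0.034,0.027,0.003,0,0.116,-0.2],[0.242,-0.048,0.027,0.003,0,0.116,-0.2],[0.239,-0.062,0.027,0.003,0,0.116,-0.2]]
```

play_rows --pt "0.24 0.05 0.02 0 0 0.115 -0.2" --pt "0.245 0.04 0.02 0 0 0.115 -0.2" --pt "0.245 0.02 0.02 0 0 0.115 -0.2" --pt "0.245 0.01 0.02 0 0 0.115 -0.2" --pt "0.245 -0.01 0.02 0 0 0.115 -0.2"

```text
clock: 26.3
position: [0.548, -0.1881, 0.1506]
ee_rot: [2.511, 1.84, 0.021]
force: [0.8, 0.8, -0.2]
width: 0.597
```

play_rows --pt "0.245 -0.02 0.02 0 0 0.115 -0.2" --pt "0.24 -0.03 0.02 0 0 0.115 -0.2" --pt "0.2 -0.05 0.02 0 0 0.115 -0.2" --pt "0.1 -0.04 0 0 0 0.05 -0.2" --pt "0 0 0 0 0 0 -0.2"

```text
clock: 26.8
position: [0.576, -0.0569, 0.1465]
ee_rot: [2.677, 1.582, 0.042]
force: [-0.4, 0.1, -0.8]
width: 0.599
```

```bash
python3 - <<'E'
from h import *
plan([(.573,-.04,.06)],-.2,yaw=1.055)
E
```

```text
at [ 0.576  -0.0569  0.1465] yaw 1.067 tilt 0.0415 w 0.599 t 26.8 F [-0.4  0.1 -0.8] j7 0.6 j1 0.59
[[0.028,-0.032,0.191,0.027,-0.005,0.008,-0.2],[0.029,-0.029,0.192,0.027,-0.005,0.008,-0.2],[0.029,-0.027,0.192,0.027,-0.005,0.008,-0.2]]
```

play_rows --pt "0.03 -0.03 0.19 0.025 -0.005 0.01 -0.2" --pt "0.03 -0.03 0.19 0.025 -0.005 0.01 -0.2" --pt "0.03 -0.03 0.19 0.025 -0.005 0.01 -0.2" --pt "0 0 0 0 0 0 -0.2"

```text
clock: 27.2
position: [0.5761, -0.0422, 0.0625]
ee_rot: [2.708, 1.574, 0.009]
force: [-1.4, -0.5, 0.3]
width: 0.599
```

```bash
python3 - <<'E'
from h import *
plan([(.573,-.04,.014)],-.2,yaw=1.055)
E
```

```text
at [ 0.5761 -0.0422  0.0625] yaw 1.053 tilt 0.0111 w 0.599 t 27.2 F [-1.4 -0.5  0.3] j7 0.49 j1 0.51
[[0.001,-0.014,0.161,0.011,0,-0.002,-0.2],[0.001,-0.013,0.162,0.011,0,-0.002,-0.2]]
```

play_rows --pt "0 -0.015 0.15 0.01 0 0 -0.2" --pt "0 -0.015 0.14 0.01 0 0 -0.2" --pt "0 0 0 0 0 0 -0.2"

```text
clock: 27.5
position: [0.5751, -0.0436, 0.0221]
ee_rot: [2.713, 1.575, 0.007]
force: [-0.7, -0.3, 0.5]
width: 0.6
```

```bash
python3 - <<'E'
from h import *
plan([(.573,-.04,.014)],-.2,yaw=1.055)
E
```

```text
at [ 0.5751 -0.0436  0.0221] yaw 1.052 tilt 0.0067 w 0.6 t 27.5 F [-0.7 -0.3  0.5] j7 0.45 j1 0.49
[[0.014,-0.024,0.054,0.013,-0.003,-0.006,-0.2]]
```

play_rows --pt "0.015 -0.025 0.055 0.01 0 0 -0.2" --pt "0 0 0 0 0 0 1" --pt "0 0 0 0 0 0 1" --pt "0 0 0 0 0 0 1" --pt "0 0 0 0 0 0 1"

```text
clock: 28.0
position: [0.5763, -0.0412, 0.0191]
ee_rot: [2.713, 1.573, 0.012]
force: [-0.0, 0.6, 1.5]
width: 0.302
```

play_rows --pt "0 0 0 0 0 0 1" --pt "0 0 0 0 0 0 1" --pt "0 0 -0.15 0 0 0 1" --pt "0 0 -0.25 0 0 0 1" --pt "0 0 -0.25 0 0 0 1"

```text
clock: 28.5
position: [0.5718, -0.0416, 0.1145]
ee_rot: [-2.717, -1.577, 0.001]
force: [0.9, 0.2, -0.9]
width: 0.265
```

```bash
python3 - <<'E'
from h import *
plan([(.54,-.2,.14),(.505,-.305,.12)],1,yaw=1.57)
E
```

```text
at [ 0.5718 -0.0416  0.1145] yaw 1.052 tilt 0.0005 w 0.265 t 28.5 F [ 0.9  0.2 -0.9] j7 0.55 j1 0.55
[[-0.204,0.068,-0.034,0,0,-0.207,1],[-0.21,0.046,-0.034,0,0,-0.207,1],[-0.214,0.024,-0.034,0,0,-0.207,1],[-0.215,0.002,-0.034,0,0,-0.207,1],[-0.214,-0.02,-0.034,0,0,-0.207,1]]
[[-0.233,-0.077,0.045,0,0,0,1],[-0.233,-0.077,0.045,0,0,0,1],[-0.233,-0.077,0.045,0,0,0,1]]
```

play_rows --pt "-0.2 0.07 -0.03 0 0 -0.2 1" --pt "-0.21 0.05 -0.03 0 0 -0.2 1" --pt "-0.21 0.02 -0.03 0 0 -0.2 1" --pt "-0.22 0 -0.03 0 0 -0.2 1" --pt "-0.22 -0.02 -0.03 0 0 -0.2 1"

```text
clock: 29.0
position: [0.5435, -0.1977, 0.1445]
ee_rot: [2.206, 2.228, 0.013]
force: [0.4, 0.5, -1.2]
width: 0.263
```

```bash
python3 - <<'E'
from h import *
plan([(.458,-.32,.1)],1,yaw=1.57)
E
```

```text
at [ 0.5435 -0.1977  0.1445] yaw 1.581 tilt 0.0104 w 0.263 t 29.0 F [ 0.4  0.5 -1.2] j7 1.3 j1 0.92
[[-0.203,-0.145,0.072,0.005,-0.001,0.005,1],[-0.203,-0.145,0.073,0.005,-0.001,0.005,1],[-0.203,-0.144,0.073,0.005,-0.001,0.005,1],[-0.204,-0.143,0.074,0.005,-0.001,0.005,1]]
```

play_rows --pt "-0.2 -0.14 0.05 0 0 0 1" --pt "-0.2 -0.14 0.05 0 0 0 1" --pt "-0.2 -0.14 0.05 0 0 0 1" --pt "-0.16 -0.12 0.05 0 0 0 1" --pt "0 0 0 0 0 0 1"

```text
clock: 29.5
position: [0.4591, -0.3231, 0.1119]
ee_rot: [2.209, 2.224, 0.011]
force: [-0.3, -0.7, 0.0]
width: 0.262
```

```bash
python3 - <<'E'
from h import *
plan([(.458,-.32,.022)],1,yaw=1.57)
E
```

```text
at [ 0.4591 -0.3231  0.1119] yaw 1.577 tilt 0.0099 w 0.262 t 29.5 F [-0.3 -0.7  0. ] j7 1.52 j1 1.18
[[0.007,-0.004,0.2,0.007,0,0.005,1],[0.007,-0.004,0.2,0.007,0,0.005,1],[0.007,-0.003,0.2,0.007,0,0.005,1]]
```

play_rows --pt "0.01 0 0.2 0.01 0 0 1" --pt "0.01 0 0.2 0.01 0 0 1" --pt "0 0 0.18 0 0 0 1" --pt "0 0 0 0 0 0 1" --pt "0 0 0 0 0 0 -0.2"

```text
clock: 30.0
position: [0.4612, -0.32, 0.0241]
ee_rot: [2.215, 2.225, 0.002]
force: [0.7, 0.1, 1.6]
width: 0.311
```

play_rows --pt "0 0 0 0 0 0 -0.2" --pt "0 0 0 0 0 0 -0.2" --pt "0 0 -0.2 0 0 0 -0.2" --pt "0 0 -0.3 0 0 0 -0.2" --pt "0 0 -0.3 0 0 0 -0.2"

```text
clock: 30.5
position: [0.4603, -0.3184, 0.1479]
ee_rot: [-2.213, -2.227, -0.002]
force: [0.7, -1.5, 0.5]
width: 0.595
```

```bash
python3 - <<'E'
from h import *
a=get_image("scene");crop(a,110,130,330,330,3,"b9")
finds("scene",a)
plan([(.4285,-.044,.12)],-.2,yaw=-2.12+1.571)
E
```

```text
scene ctr [ 0.5722 -0.3343] A 1418mm2 inner [ 0.5761 -0.3336] corner [ 0.5881 -0.3466] / [ 0.5822 -0.3453] bis 2.314 legs 1.528 3.099 depth 0.021
scene ctr [ 0.5024 -0.3654] A 412mm2 inner [ 0.5044 -0.3716] corner [ 0.5219 -0.3744] / [ 0.5171 -0.3678] bis 2.981 legs 2.196 3.767 depth 0.017
scene ctr [ 0.4443 -0.311 ] A 1230mm2 inner [ 0.4474 -0.3085] corner [ 0.4347 -0.3208] / [ 0.4336 -0.3213] bis 0.768 legs -0.017 1.554 depth 0.014
scene ctr [ 0.4281 -0.0225] A 1396mm2 inner [ 0.4376 -0.0178] corner [ 0.4548 -0.0136] / [ 0.4425 -0.019 ] bis -2.902 legs -3.687 -2.117 depth 0.030
scene ctr [0.5445 0.1963] A 1190mm2
at [ 0.4641 -0.3188  0.1554] yaw 1.578 tilt 0.0083 w 0.602 t 30.55 F [ 3.1 -0.4  4.6] j7 1.55 j1 1.2
[[0.229,-0.028,0.029,0.002,0.002,-0.254,-0.2],[0.231,0.001,0.029,0.002,0.002,-0.254,-0.2],[0.229,0.03,0.029,0.002,0.002,-0.254,-0.2],[0.223,0.059,0.029,0.002,0.002,-0.254,-0.2],[0.214,0.087,0.03,0.002,0.002,-0.254,-0.2]]
[[0.201,0.113,0.03,0.002,0.002,-0.254,-0.2],[0.185,0.138,0.03,0.002,0.002,-0.254,-0.2],[0.166,0.16,0.03,0.002,0.002,-0.254,-0.2]]
```

View pics/b9.png

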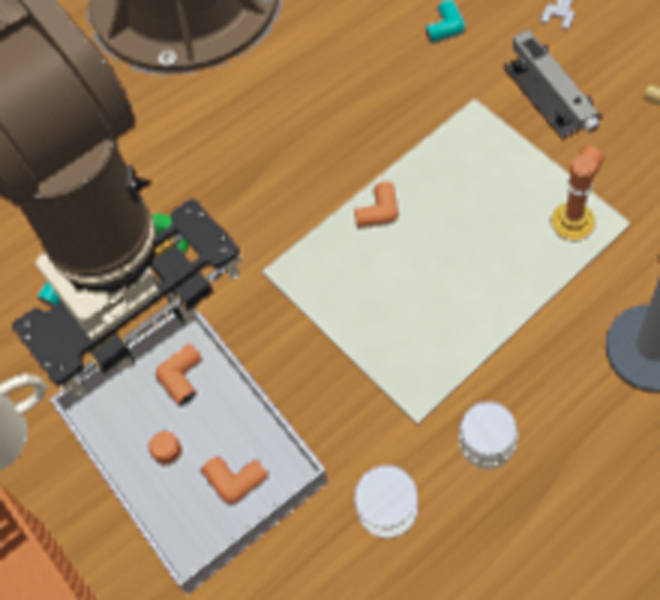

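```bash
python3 - <<'E'
from h import *
plan([(.419,-.005,.12)],-.2,yaw=1.026)
E
```

```text
at [ 0.4641 -0.3188  0.1554] yaw 1.578 tilt 0.0083 w 0.602 t 30.55 F [ 3.1 -0.4  4.6] j7 1.55 j1 1.2
[[0.262,-0.036,0.029,0.002,0,0.138,-0.2],[0.259,-0.054,0.029,0.002,0,0.138,-0.2],[0.254,-0.072,0.029,0.002,0,0.138,-0.2],[0.249,-0.089,0.029,0.002,0,0.138,-0.2],[0.242,-0.106,0.029,0.002,0,0.138,-0.2]]
[[0.234,-0.122,0.029,0.002,0,0.138,-0.2],[0.225,-0.138,0.029,0.002,0,0.138,-0.2],[0.215,-0.153,0.029,0.002,0,0.138,-0.2]]
```

play_rows --pt "0.26 -0.04 0.02 0 0 0.14 -0.2" --pt "0.26 -0.05 0.02 0 0 0.14 -0.2" --pt "0.255 -0.07 0.02 0 0 0.14 -0.2" --pt "0.25 -0.09 0.02 0 0 0.14 -0.2" --pt "0.24 -0.105 0.02 0 0 0.14 -0.2"

```text
clock: 31.05
position: [0.4428, -0.1234, 0.1476]
ee_rot: [2.57, 1.765, 0.021]
force: [0.1, 1.1, -0.0]
width: 0.596
```

play_rows --pt "0.23 -0.12 0.02 0 0 0.14 -0.2" --pt "0.22 -0.14 0.02 0 0 0.14 -0.2" --pt "0.18 -0.13 0.02 0 0 0.14 -0.2" --pt "0 0 0 0 0 0 -0.2"

```text
clock: 31.45
position: [0.4302, -0.0025, 0.1414]
ee_rot: [2.739, 1.48, 0.038]
force: [-0.4, -0.0, 0.4]
width: 0.604
```

```bash
python3 - <<'E'
from h import *
plan([(.419,-.005,.06)],-.2,yaw=1.026)
E
```

```text
at [ 0.4302 -0.0025  0.1414] yaw 0.991 tilt 0.0371 w 0.604 t 31.45 F [-0.4 -0.   0.4] j7 0.43 j1 0.66
[[-0.02,-0.024,0.18,0.024,-0.005,-0.024,-0.2],[-0.019,-0.022,0.18,0.024,-0.005,-0.024,-0.2],[-0.018,-0.02,0.181,0.024,-0.005,-0.024,-0.2]]
```

play_rows --pt "-0.02 -0.025 0.18 0.025 -0.005 -0.025 -0.2" --pt "-0.02 -0.02 0.18 0.025 -0.005 -0.025 -0.2" --pt "-0.02 -0.02 0.18 0.025 -0.005 -0.02 -0.2" --pt "0 0 0 0 0 0 -0.2"

```text
clock: 31.85
position: [0.4228, -0.0049, 0.0623]
ee_rot: [2.726, 1.549, 0.01]
force: [0.4, 0.0, -0.8]
width: 0.602
```

```bash
python3 - <<'E'
from h import *
plan([(.419,-.005,.014)],-.2,yaw=1.026)
E
```

```text
at [ 0.4228 -0.0049  0.0623] yaw 1.033 tilt 0.0087 w 0.602 t 31.85 F [ 0.4  0.  -0.8] j7 0.32 j1 0.55
[[-0.007,-0.012,0.161,0.008,-0.002,0.007,-0.2],[-0.007,-0.012,0.161,0.008,-0.002,0.007,-0.2]]
```

play_rows --pt "-0.01 -0.015 0.15 0.01 0 0.005 -0.2" --pt "-0.01 -0.015 0.14 0.01 0 0.005 -0.2" --pt "0 0 0 0 0 0 -0.2"

```text
clock: 32.15
position: [0.4214, -0.0058, 0.0217]
ee_rot: [2.735, 1.543, 0.01]
force: [-1.1, 0.3, -0.0]
width: 0.601
```

```bash
python3 - <<'E'
from h import *
plan([(.419,-.005,.014)],-.2,yaw=1.026)
E
```

```text
at [ 0.4214 -0.0058  0.0217] yaw 1.027 tilt 0.0067 w 0.601 t 32.15 F [-1.1  0.3 -0. ] j7 0.22 j1 0.49
[[-0.004,-0.017,0.051,0.009,-0.01,0.003,-0.2]]
```

play_rows --pt "-0.005 -0.02 0.05 0.01 -0.01 0 -0.2" --pt "0 0 0 0 0 0 1" --pt "0 0 0 0 0 0 1" --pt "0 0 0 0 0 0 1" --pt "0 0 0 0 0 0 1"

```text
clock: 32.65
position: [0.4221, -0.005, 0.0186]
ee_rot: [2.733, 1.541, 0.008]
force: [-1.1, 0.3, -0.1]
width: 0.302
```

play_rows --pt "0 0 0 0 0 0 1" --pt "0 0 0 0 0 0 1" --pt "0 0 -0.15 0 0 0 1" --pt "0 0 -0.25 0 0 0 1" --pt "0 0 -0.25 0 0 0 1"

```text
clock: 33.15
position: [0.4181, -0.0048, 0.1154]
ee_rot: [-2.733, -1.545, 0.003]
force: [0.7, -0.6, -0.3]
width: 0.271
```

```bash
python3 - <<'E'
from h import *
plan([(.522,-.292,.13)],1,yaw=0)
E
```

```text
at [ 0.4181 -0.0048  0.1154] yaw 1.029 tilt 0.0029 w 0.271 t 33.15 F [ 0.7 -0.6 -0.3] j7 0.44 j1 0.65
[[-0.16,0.198,-0.013,0,0.001,0.257,1],[-0.134,0.217,-0.013,0,0.001,0.257,1],[-0.105,0.232,-0.013,0,0.001,0.257,1],[-0.074,0.243,-0.013,0,0.001,0.257,1],[-0.042,0.251,-0.013,0,0.001,0.257,1]]
[[-0.01,0.254,-0.013,0,0.001,0.257,1],[0.023,0.253,-0.013,0,0.001,0.257,1],[0.055,0.248,-0.013,0,0.001,0.257,1]]
```

play_rows --pt "-0.16 0.2 -0.03 0 0 0.25 1" --pt "-0.13 0.22 -0.03 0 0 0.25 1" --pt "-0.1 0.23 -0.02 0 0 0.25 1" --pt "-0.07 0.24 -0.02 0 0 0.25 1" --pt "-0.04 0.25 -0.02 0 0 0.25 1"

```text
clock: 33.65
position: [0.4889, -0.1828, 0.1399]
ee_rot: [3.081, 0.614, 0.009]
force: [0.8, 0.6, -0.8]
width: 0.273
```

play_rows --pt "0 0.25 -0.02 0 0 0.25 1" --pt "0.02 0.25 -0.02 0 0 0.25 1" --pt "0.05 0.2 -0.01 0 0 0.25 1" --pt "0 0 0 0 0 0 1"

```text
clock: 34.05
position: [0.528, -0.2922, 0.1472]
ee_rot: [3.14, -0.013, 0.008]
force: [-0.4, -0.3, -1.4]
width: 0.269
```

```bash
python3 - <<'E'
from h import *
plan([(.522,-.292,.09)],1,yaw=0)
E
```

```text
at [ 0.528  -0.2922  0.1472] yaw -0.009 tilt 0.0053 w 0.269 t 34.05 F [-0.4 -0.3 -1.4] j7 0.1 j1 0.83
[[-0.021,-0.001,0.191,0.002,-0.005,-0.009,1],[-0.02,-0.001,0.191,0.002,-0.005,-0.009,1]]
```

play_rows --pt "-0.02 0 0.19 0 0 -0.01 1" --pt "-0.02 0 0.19 0 0 -0.01 1" --pt "0 0 0 0 0 0 1"

```text
clock: 34.35
position: [0.5223, -0.292, 0.0887]
ee_rot: [3.141, 0.005, 0.009]
force: [-0.5, 0.5, -0.4]
width: 0.269
```

```bash
python3 - <<'E'
from h import *
plan([(.522,-.292,.022)],1,yaw=0)
crop(get_image("scene"),110,180,280,330,4,"b10")
E
```

```text
at [ 0.5223 -0.292   0.0887] yaw 0.003 tilt 0.0058 w 0.269 t 34.35 F [-0.5  0.5 -0.4] j7 0.07 j1 0.81
[[-0.002,0,0.222,0.001,-0.006,0.003,1],[-0.001,0,0.222,0.001,-0.006,0.003,1]]
```

View pics/b10.png

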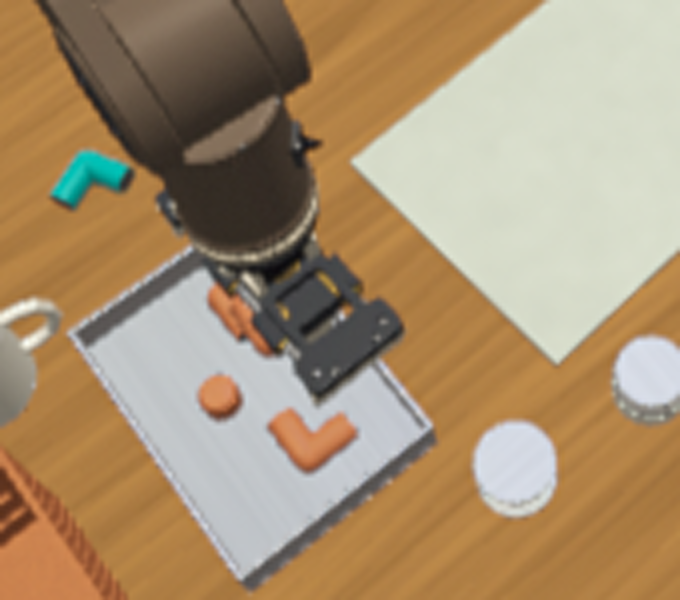

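play_rows --pt "0 0 0.22 0 0 0 1" --pt "0 0 0.2 0 0 0 1" --pt "0 0 0.02 0 0 0 1" --pt "0 0 0 0 0 0 0" --pt "0 0 0 0 0 0 0"

```text
clock: 34.9
position: [0.5297, -0.2914, 0.0316]
ee_rot: [3.137, 0.011, 0.027]
force: [0.7, -0.8, 0.0]
width: 0.396
```

play_rows --pt "0 0 0 0 0 0 0" --pt "0 0 -0.1 0 0 0 0" --pt "0 0 -0.25 0 0 0 0" --pt "0 0 -0.3 0 0 0 0" --pt "0 0 -0.3 0 0 0 0"

```text
clock: 35.4
position: [0.5257, -0.2895, 0.1812]
ee_rot: [3.139, 0.014, 0.022]
force: [1.1, -1.8, 0.2]
width: 0.502
```

play_rows --pt "0 -0.25 -0.2 0 0 0 -0.2" --pt "0 -0.25 -0.2 0 0 0 -0.2" --pt "0 -0.25 -0.2 0 0 0 -0.2" --pt "0 -0.25 -0.1 0 0 0 -0.2" --pt "0 0 0 0 0 0 -0.2"

```text
clock: 35.9
position: [0.5254, -0.134, 0.3064]
ee_rot: [3.131, 0.013, 0.055]
force: [0.3, -1.0, -0.1]
width: 0.604
```

```bash
python3 - <<'E'
from h import *
o=observe();print(o["position"],o["width"],o["clock"])
a=get_image("scene");cv2.imwrite("pics/scene11.png",a);cv2.imwrite("pics/top11.png",get_image("top"))
finds("scene",a,z=.0165)
crop(a,110,100,330,330,2.6,"b11")
E
```

```text
[ 0.52540392 -0.13404001  0.30642531] 0.6038875319124515 35.9
scene ctr [ 0.5707 -0.3345] A 1392mm2 inner [ 0.5746 -0.3323] corner [ 0.5866 -0.3453] / [ 0.5808 -0.3455] bis 2.315 legs 1.529 3.100 depth 0.021
scene ctr [ 0.5007 -0.3652] A 420mm2 inner [ 0.5033 -0.3719] corner [ 0.5208 -0.3747] / [ 0.5154 -0.3676] bis 2.982 legs 2.197 3.767 depth 0.018
scene ctr [ 0.5152 -0.3058] A 1346mm2 inner [ 0.5226 -0.3067] corner [ 0.5345 -0.3198] / [ 0.5252 -0.3168] bis 2.311 legs 1.525 3.096 depth 0.024
scene ctr [ 0.4424 -0.3108] A 1217mm2 inner [ 0.4403 -0.3227] corner [ 0.458  -0.3231] / [ 0.4573 -0.3111] bis 3.116 legs 2.331 3.902 depth 0.018
scene ctr [0.5429 0.1987] A 1172mm2
```

View pics/scene11.png

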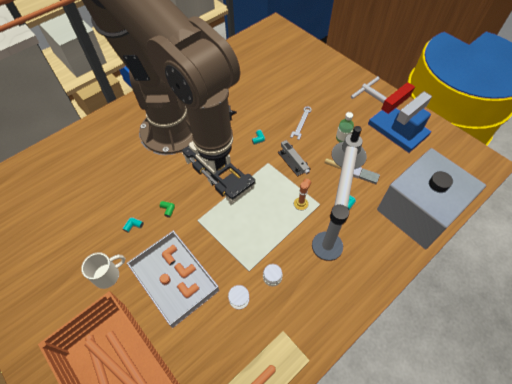

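View pics/top11.png

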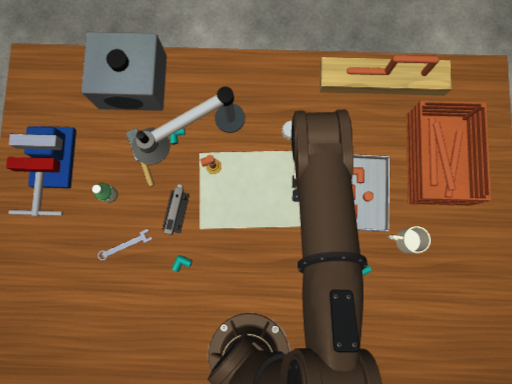

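```bash
python3 - <<'E'
from h import *
crop(cv2.imread("pics/scene11.png"),330,110,380,180,8,"k_s");crop(cv2.imread("pics/top11.png"),120,110,180,170,9,"k_t")
E
```

```text
(no output)
```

View pics/k_s.png

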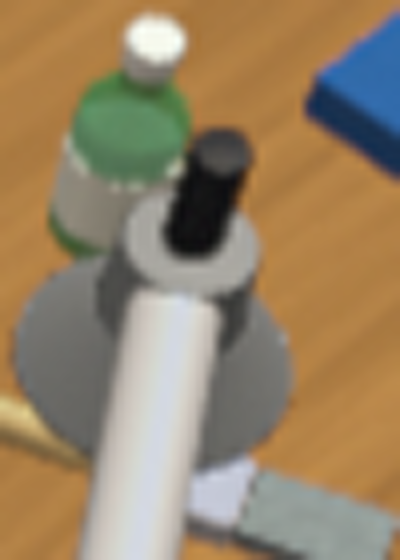

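View pics/k_t.png

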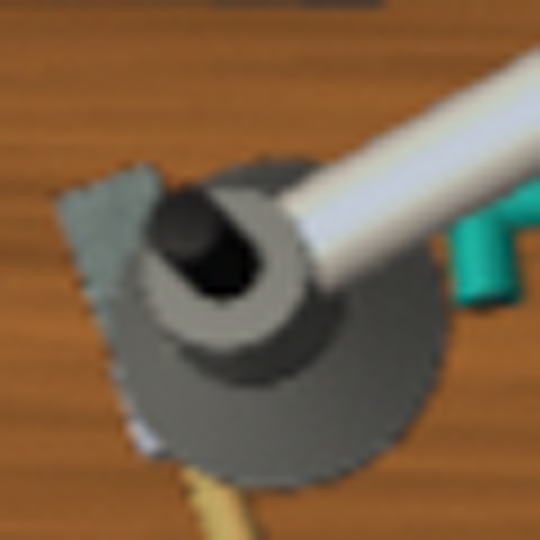

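```bash
python3 - <<'E'
from h import *
s=(330+221/8-.4,110+154/8-.4);t=(120+183/9-.4,110+222/9-.4)
print(tri(s,t),plane("scene",*s,.285),plane("top",*t,.285))
k=tri(s,t)[:2];v=k-PV;print("theta",np.arctan2(v[1],-v[0]),np.linalg.norm(v))
# thermometer nose & tail check
plan([(.5,.1,.34),(.606,.297,.34)],-.2,yaw=.57)
E
```

```text
[0.6136 0.306  0.2829] [0.6141 0.3034 0.285 ] [0.6134 0.3059 0.285 ]
theta 1.0143410211111337 0.2620320781889118
at [ 0.5247 -0.1396  0.304 ] yaw 0.003 tilt 0.0344 w 0.604 t 36.0 F [ 0.1 -1.3 -0.1] j7 -0.05 j1 0.71
[[-0.022,-0.228,-0.038,0.006,-0.008,-0.162,-0.2],[-0.003,-0.229,-0.037,0.006,-0.008,-0.162,-0.2],[0.015,-0.229,-0.036,0.006,-0.008,-0.162,-0.2],[0.033,-0.227,-0.036,0.006,-0.008,-0.162,-0.2],[0.051,-0.223,-0.035,0.006,-0.008,-0.162,-0.2]]
[[0.069,-0.219,-0.035,0.006,-0.008,-0.162,-0.2],[0.086,-0.212,-0.034,0.006,-0.008,-0.162,-0.2],[0.217,-0.121,0,0,0,0,-0.2],[0.217,-0.121,0,0,0,0,-0.2],[0.217,-0.121,0,0,0,0,-0.2]]
[[0.217,-0.121,0,0,0,0,-0.2],[0.217,-0.121,0,0,0,0,-0.2],[0.217,-0.121,0,0,0,0,-0.2]]
```

play_rows --pt "-0.02 -0.23 -0.05 0 0 -0.16 -0.2" --pt "0 -0.23 -0.05 0 0 -0.16 -0.2" --pt "0.015 -0.23 -0.05 0 0 -0.16 -0.2" --pt "0.03 -0.23 -0.05 0 0 -0.16 -0.2" --pt "0.05 -0.22 -0.05 0 0 -0.16 -0.2"

```text
clock: 36.5
position: [0.5045, 0.0293, 0.3386]
ee_rot: [3.056, 0.629, 0.036]
force: [1.2, -0.1, -0.4]
width: 0.599
```

play_rows --pt "0.07 -0.22 -0.04 0 0 -0.16 -0.2" --pt "0.09 -0.21 -0.04 0 0 -0.16 -0.2" --pt "0.2 -0.12 0 0 0 0 -0.2" --pt "0.2 -0.12 0 0 0 0 -0.2" --pt "0 0 0 0 0 0 -0.2"

```text
clock: 37.0
position: [0.5254, 0.1715, 0.3514]
ee_rot: [2.985, 0.904, 0.033]
force: [0.3, -0.4, 0.1]
width: 0.598
```

```bash
python3 - <<'E'
from h import *
plan([(.6136,.305,.335)],-.2,yaw=.559)
E
```

```text
at [0.5254 0.1715 0.3514] yaw 0.588 tilt 0.0312 w 0.598 t 37.0 F [ 0.3 -0.4  0.1] j7 -0.12 j1 0.24
[[0.196,-0.083,0.022,0.011,-0.006,0.012,-0.2],[0.196,-0.084,0.022,0.011,-0.006,0.012,-0.2],[0.195,-0.086,0.022,0.011,-0.006,0.012,-0.2],[0.195,-0.087,0.022,0.011,-0.006,0.012,-0.2],[0.194,-0.088,0.022,0.011,-0.006,0.012,-0.2]]
```

play_rows --pt "0.19 -0.08 0.02 0.01 -0.005 0.01 -0.2" --pt "0.19 -0.08 0.02 0.01 -0.005 0.01 -0.2" --pt "0.19 -0.08 0.02 0.01 -0.005 0.01 -0.2" --pt "0.19 -0.08 0.02 0.01 -0.005 0.01 -0.2" --pt "0.15 -0.08 0.02 0.01 -0.005 0.01 -0.2"

```text
clock: 37.5
position: [0.609, 0.2955, 0.3353]
ee_rot: [3.011, 0.869, -0.004]
force: [0.6, 0.1, 0.6]
width: 0.6
```

play_rows --pt "0 0 0 0 0 0 -0.2"

```text
clock: 37.6
position: [0.609, 0.2977, 0.3334]
ee_rot: [3.011, 0.874, -0.008]
force: [-1.3, -0.4, -0.3]
width: 0.597
```

```bash
python3 - <<'E'
from h import *
plan([(.6136,.305,.31)],-.2,yaw=.559)
E
```

```text
at [0.609  0.2977 0.3334] yaw 0.565 tilt 0.0083 w 0.597 t 37.6 F [-1.3 -0.4 -0.3] j7 -0.29 j1 -0.08
[[0.053,-0.025,0.156,0.009,0.014,0.012,-0.2]]
```

play_rows --pt "0.05 -0.02 0.12 0.01 0.01 0.01 -0.2" --pt "0 0 0 0 0 0 -0.2"

```text
clock: 37.8
position: [0.6134, 0.3035, 0.3143]
ee_rot: [3.018, 0.871, -0.006]
force: [0.4, -0.6, -0.4]
width: 0.6
```

```bash
python3 - <<'E'
from h import *
plan([(.6136,.305,.246)],-.2,yaw=.559)
crop(get_image("scene"),300,60,420,180,5,"k12")
E
```

```text
at [0.6134 0.3035 0.3143] yaw 0.562 tilt 0.0041 w 0.6 t 37.8 F [ 0.4 -0.6 -0.4] j7 -0.3 j1 -0.08
[[0.004,-0.004,0.228,-0.001,0.004,0.003,-0.2],[0.004,-0.004,0.228,-0.001,0.004,0.003,-0.2]]
```

View pics/k12.png

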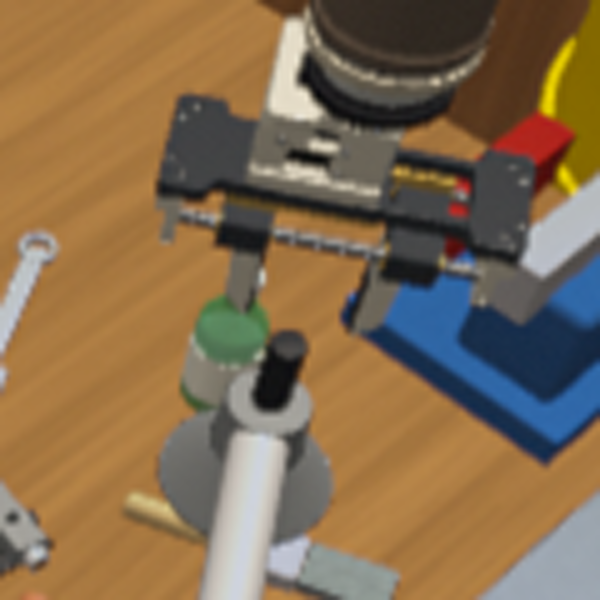

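play_rows --pt "0.005 -0.005 0.22 0 0 0 -0.2" --pt "0.005 -0.005 0.22 0 0 0 -0.2" --pt "0 0 0 0 0 0 -0.2"

```text
clock: 38.15
position: [0.6147, 0.3032, 0.2537]
ee_rot: [3.018, 0.868, 0.004]
force: [-0.0, -0.8, -0.9]
width: 0.595
```

```bash
python3 - <<'E'
from h import *
plan([(.6136,.305,.246)],-.2,yaw=.559)
E
```

```text
at [0.6147 0.3032 0.2537] yaw 0.56 tilt 0.0028 w 0.595 t 38.15 F [-0.  -0.8 -0.9] j7 -0.33 j1 -0.07
[[0,-0.014,0.052,0.003,-0.005,0.002,-0.2]]
```

play_rows --pt "0 -0.015 0.05 0 0 0 -0.2" --pt "0 0 0 0 0 0 1" --pt "0 0 0 0 0 0 1" --pt "0 0 0 0 0 0 1" --pt "0 0 0 0 0 0 1" --force 15

```text
clock: 38.65
position: [0.615, 0.3052, 0.2537]
ee_rot: [-3.019, -0.866, -0.016]
force: [0.1, -0.0, 0.2]
width: 0.305
```

play_rows --pt "0 0 0 0 0 0 1" --pt "0 0 0 0 0 0 1" --pt "0 0 0 0 0 0 1"

```text
clock: 38.95
position: [0.615, 0.3052, 0.2539]
ee_rot: [-3.02, -0.866, -0.016]
force: [1.1, 0.8, -0.4]
width: 0.257
```

```bash
cat >> h.py <<'E'
def swingrot(target,g=1,dth=.1,z=.247):
    o,p,R=state(); v=p[:2]-PV; r=np.linalg.norm(v); th=np.arctan2(v[1],-v[0])
    print("theta",th.round(3),"r",r.round(4),p.round(4),"w",o["width"],"F",o["force"].round(1),"t",o["clock"]); n=int(np.ceil(abs(target-th)/dth))
    y0=np.arctan2(R[1,0],R[0,0]);out=[]
    for k in range(1,min(n,5)+1):
        a=th+(target-th)*k/n; q=r+(.26-r)*min(1,k/4)
        w=np.array([PV[0]-q*np.cos(a),PV[1]+q*np.sin(a),z]); yw=np.pi/2-a
        Rt=yawR(yw) if k>1 or abs(yw-y0)<.2 else yawR(y0+.14*np.sign(yw-y0))
        s=R.T@(w-p)/.15; rv=Rn.from_matrix(R.T@Rt).as_rotvec()/.5
        out.append(list(np.r_[s,rv].round(3)+0.)+[g]); p=w;R=Rt
    print(out)
E
python3 - <<'E'
from h import *
swingrot(-.32)
E
```

```text
theta 1.017 r 0.2606 [0.615  0.3052 0.2539] w 0.25712977789010144 F [ 1.1  0.8 -0.4] t 38.95
[[np.float64(-0.166), np.float64(0.008), np.float64(0.045), np.float64(0.006), np.float64(-0.019), np.float64(-0.181), 1], [np.float64(-0.165), np.float64(0.009), np.float64(0.0), np.float64(0.0), np.float64(0.0), np.float64(-0.191), 1], [np.float64(-0.165), np.float64(0.009), np.float64(0.0), np.float64(0.0), np.float64(0.0), np.float64(-0.191), 1], [np.float64(-0.165), np.float64(0.009), np.float64(0.0), np.float64(0.0), np.float64(0.0), np.float64(-0.191), 1], [np.float64(-0.165), np.float64(0.008), np.float64(0.0), np.float64(0.0), np.float64(0.0), np.float64(-0.191), 1]]
```

play_rows --pt "-0.16 0.01 0.03 0 -0.02 -0.18 1" --pt "-0.165 0.01 0 0 0 -0.19 1" --pt "-0.165 0.01 0 0 0 -0.19 1" --pt "-0.165 0.01 0 0 0 -0.19 1"

```text
clock: 39.35
position: [0.5454, 0.2418, 0.2519]
ee_rot: [-2.795, -1.432, -0.017]
force: [3.3, -0.2, 2.1]
width: 0.256
```

```bash
sed -i 's/out.append(list(np.r_\[s,rv\].round(3)+0.)+\[g\]); p=w;R=Rt/out.append((np.r_[s,rv].round(3)+0.).tolist()+[g]); p=w;R=Rt/' h.py; python3 - <<'E'
from h import *
swingrot(-.32)
E
```

```text
theta 0.654 r 0.2603 [0.5454 0.2418 0.2519] w 0.255874487108953 F [ 3.3 -0.2  2.1] t 39.35
[[-0.169, 0.003, 0.031, 0.008, -0.02, -0.134, 1], [-0.169, 0.009, 0.0, 0.0, 0.0, -0.195, 1], [-0.169, 0.009, 0.0, 0.0, 0.0, -0.195, 1], [-0.169, 0.009, 0.0, 0.0, 0.0, -0.195, 1], [-0.169, 0.008, 0.0, 0.0, 0.0, -0.195, 1]]
```

play_rows --pt "-0.17 0.005 0.03 0.01 -0.02 -0.14 1" --pt "-0.17 0.01 0 0 0 -0.195 1" --pt "-0.17 0.01 0 0 0 -0.195 1" --pt "-0.17 0.01 0 0 0 -0.195 1" --pt "-0.17 0.01 0 0 0 -0.195 1"

```text
clock: 39.85
position: [0.4963, 0.1255, 0.25]
ee_rot: [2.37, 2.06, 0.015]
force: [6.3, 1.1, -3.6]
width: 0.258
```

```bash
python3 - <<'E'
from h import *
swingrot(-.32)
E
```

```text
theta 0.163 r 0.2591 [0.4963 0.1255 0.25  ] w 0.25774871064447596 F [ 6.3  1.1 -3.6] t 39.85
[[-0.167, 0.003, 0.019, 0.015, -0.013, -0.147, 1], [-0.167, 0.007, 0.0, 0.0, 0.0, -0.193, 1], [-0.167, 0.007, 0.0, 0.0, 0.0, -0.193, 1], [-0.167, 0.007, 0.0, 0.0, 0.0, -0.193, 1], [-0.167, 0.008, 0.0, 0.0, 0.0, -0.193, 1]]
```

play_rows --pt "-0.165 0.005 0.02 0.015 -0.01 -0.15 1" --pt "-0.165 0.01 0 0 0 -0.19 1" --pt "-0.165 0.01 0 0 0 -0.19 1" --pt "-0.165 0.01 0 0 0 -0.19 1" --pt "-0.1 0 0 0 0 -0.1 1"

```text
clock: 40.35
position: [0.5051, 0.0107, 0.2491]
ee_rot: [1.874, 2.519, 0.013]
force: [7.0, 5.5, -9.5]
width: 0.254
```

play_rows --pt "0 0 0 0 0 0 1" --pt "0 0 0 0 0 0 1"

```text
clock: 40.55
position: [0.5058, 0.0088, 0.2491]
ee_rot: [1.878, 2.516, 0.014]
force: [0.7, 2.5, -3.4]
width: 0.257
```

```bash
python3 - <<'E'
from h import *
swingrot(-.32)
E
```

```text
theta -0.295 r 0.2573 [0.5058 0.0088 0.2491] w 0.2572718077987257 F [ 0.7  2.5 -3.4] t 40.55
[[-0.044, -0.004, 0.014, 0.017, -0.006, -0.063, 1]]
```

play_rows --pt "0 0 0 0 0 0 -0.2" --pt "0 0 0 0 0 0 -0.2" --pt "0 0 0 0 0 0 -0.2" --pt "0 0 0 0 0 0 -0.2" --pt "0 0 0 0 0 0 -0.2"

```text
clock: 41.05
position: [0.5051, 0.0123, 0.2499]
ee_rot: [1.875, 2.517, 0.014]
force: [0.4, -0.2, -0.1]
width: 0.594
```

play_rows --pt "0 0 -0.2 0 0 0 -0.2" --pt "0 0 -0.3 0 0 0 -0.2" --pt "0 0 -0.3 0 0 0 -0.2" --pt "0 0 -0.1 0 0 0 -0.2" --pt "0 0 0 0 0 0 -0.2"

```text
clock: 41.55
position: [0.5029, 0.0122, 0.389]
ee_rot: [1.874, 2.521, 0.013]
force: [0.5, 0.2, -0.4]
width: 0.601
```

```bash
python3 - <<'E'
from h import *
plan([(.38,-.2,.4)],-.2,yaw=1.6)
E
```

```text
at [0.5029 0.0122 0.389 ] yaw 1.863 tilt 0.008 w 0.601 t 41.55 F [ 0.5  0.2 -0.4] j7 1.41 j1 0.78
[[-0.16,-0.17,-0.012,0.002,-0.002,0.075,-0.2],[-0.166,-0.164,-0.012,0.002,-0.002,0.075,-0.2],[-0.172,-0.158,-0.012,0.002,-0.002,0.075,-0.2],[-0.178,-0.151,-0.011,0.002,-0.002,0.075,-0.2],[-0.183,-0.144,-0.011,0.002,-0.002,0.075,-0.2]]
[[-0.189,-0.138,-0.011,0.002,-0.002,0.075,-0.2],[-0.194,-0.13,-0.01,0.002,-0.002,0.075,-0.2]]
```

play_rows --pt "-0.16 -0.17 0 0 0 0.075 -0.2" --pt "-0.17 -0.16 0 0 0 0.075 -0.2" --pt "-0.17 -0.16 0 0 0 0.075 -0.2" --pt "-0.18 -0.15 0 0 0 0.075 -0.2" --pt "-0.18 -0.14 0 0 0 0.075 -0.2"

```text
clock: 42.05
position: [0.4139, -0.1379, 0.3822]
ee_rot: [-2.091, -2.337, -0.015]
force: [0.5, -1.3, -0.3]
width: 0.605
```

play_rows --pt "-0.19 -0.14 0 0 0 0.075 -0.2" --pt "-0.25 -0.08 0 0 0 0 -0.2" --pt "-0.25 -0.08 0 0 0 0 -0.2" --pt "-0.2 -0.08 0 0 0 0 -0.2" --pt "0 0 0 0 0 0 -0.2"

```text
clock: 42.55
position: [0.3585, -0.2854, 0.3739]
ee_rot: [-2.145, -2.278, -0.007]
force: [-0.2, 0.3, -0.7]
width: 0.602
```

```bash
python3 - <<'E'
from h import *
o=observe();print(o["position"],o["clock"])
a=get_image("scene");b=get_image("top");cv2.imwrite("pics/scene13.png",a);cv2.imwrite("pics/top13.png",b)
finds("top",b,z=.0165); finds("scene",a,z=.0165)
crop(b,150,175,205,245,8,"th13")
E
```

```text
[ 0.35850662 -0.28540863  0.37385594] 42.55
top ctr [ 0.4542 -0.3179] A 769mm2 inner [ 0.4479 -0.3094] corner [ 0.4389 -0.3246] / [ 0.4467 -0.3307] bis 1.039 legs 0.254 1.825 depth 0.011
top ctr [ 0.4999 -0.3675] A 695mm2
top ctr [ 0.5178 -0.3058] A 1525mm2 inner [ 0.5147 -0.3025] corner [ 0.5271 -0.3151] / [ 0.5282 -0.3165] bis 2.347 legs 1.561 3.132 depth 0.016
top ctr [ 0.5734 -0.3351] A 1535mm2 inner [ 0.5678 -0.3325] corner [ 0.5801 -0.3452] / [ 0.5838 -0.3457] bis 2.343 legs 1.557 3.128 depth 0.015
top ctr [0.604  0.1537] A 1002mm2
top ctr [ 0.6647 -0.4977] A 1323mm2
scene ctr [ 0.5707 -0.3345] A 1426mm2 inner [ 0.5693 -0.3303] corner [ 0.5813 -0.3433] / [ 0.5808 -0.3454] bis 2.315 legs 1.529 3.100 depth 0.016
scene ctr [ 0.4998 -0.3664] A 525mm2
scene ctr [ 0.5156 -0.305 ] A 1416mm2 inner [ 0.5198 -0.299 ] corner [ 0.533  -0.3108] / [ 0.5267 -0.3148] bis 2.413 legs 1.627 3.198 depth 0.018
scene ctr [ 0.4423 -0.3105] A 1237mm2 inner [ 0.4455 -0.3081] corner [ 0.4328 -0.3204] / [ 0.4316 -0.3208] bis 0.768 legs -0.017 1.554 depth 0.014
scene ctr [0.5426 0.1997] A 1129mm2
```

View pics/scene13.png

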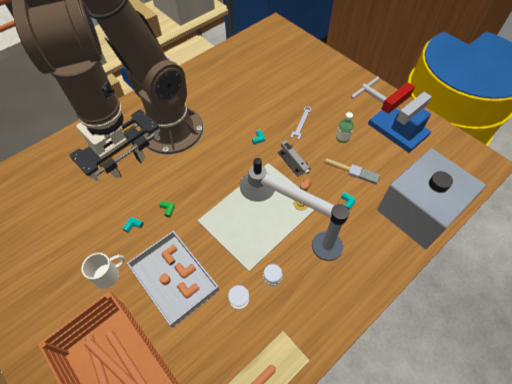

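View pics/top13.png

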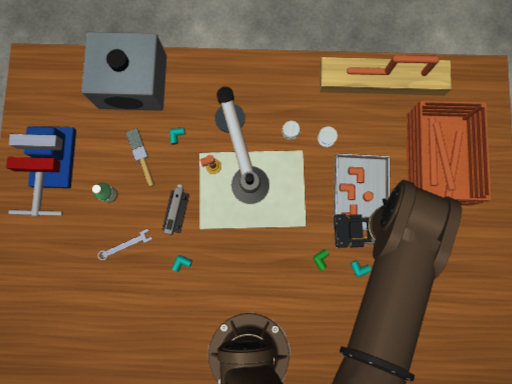

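View pics/th13.png

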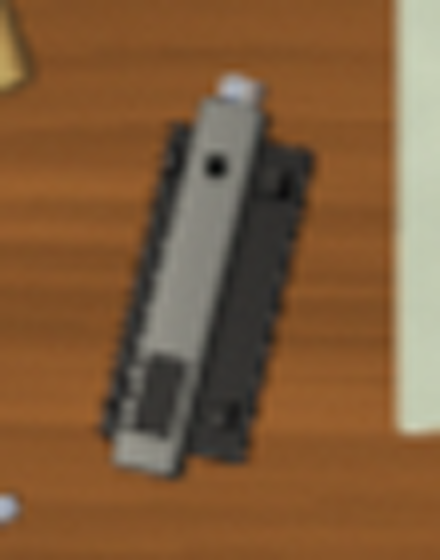

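```bash
python3 - <<'E'
from h import *
print(plane("top",249.5,178.5,.285), np.abs(observe()["dq"]).max())
sign_off()
E
```

```text
[0.4999 0.0061 0.285 ] 0.03800268061189858
the job is handed in; nothing more can be done
```

The job is done and handed in at about 42.6 s; `sign_off` gives no verdict, so what follows rests on my own measurements.

- **Hood clear:** I swung it to about 1.0 rad, with the knob about 0.31 m from the board's middle. My grip slipped off the knob near the end of this swing, but the hood stayed clear.
- **Thermometer:** I aimed it at the solder ring from about 10 cm and held it still for over 2 s, about 6 mm or less off the line of sight. I then laid it back in its rest; its final picture looks the same as the first one.
- **Fittings:** The board held three elbows and one cap, and all four are now in the tray. The cap was found about 26 mm away from its first position before I took it and was located again. The last pictures show no fittings on the board, except the patch the hood now covers, which was bare just before.
- **Hood back:** It is over the board with the knob about 14 mm from the middle, and the gripper is clear of everything.

No check failed. The bystanders look unmoved in the pictures; I did not measure them one by one.

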